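# Jack a microscope head up to its height line and hold it

## Robot

A 7-joint arm with a two-finger parallel gripper is mounted at the origin on the work surface. World frame = base frame: x ahead of the robot, y to its left, z up, the work surface at z = 0. Lengths are in m, angles in rad, forces in N, time in s.
With the tool pointing down it reaches from about 0.425 to 0.925 m from the base axis. Payload 6.8 kg.
Tool frame: the origin (TCP) lies at the very end of the fingers, on their centre line; the grasp point (between the pads) lies 19 mm behind it (bot.grasp_offset is the distance from the TCP to the grasp point, in m); z points along the fingers, y is the direction in which the jaws open and shut (so a half turn about z gives the same grasp; the last joint's range is limited). The gripper opens to 85 mm and grips with 20 to 120 N. Pads are 22 mm wide; open, the fingers measure 114 mm over their backs; the gripper's body (76 mm by 85 mm) begins 54 mm behind the grasp point. The pads swing forward as they close: fully open they stand 13 mm farther back than shut.
Start: joints at [-1.345, 0.477, 0.022, 1.555, -0.011, 1.109, -0.083], TCP at [0.221, 0.638, 0.231] pointing down, gripper open.
Joint ranges: [-2.96, 2.96], [-0.34, 2.1], [-1.41, 1.46], [0.24, 2.44], [-1.37, 4.51], [0.17, 1.92], [-2.96, 2.96]. Speed limits (rad/s): [2.39, 2.39, 3.14, 3.14, 3.14, 3.14, 3.14].

## Interface

Orientations are given as a unit quaternion [w, x, y, z].
In Python, from station import monitor, cams, bot, finder gives the robot as it stands.
- The arm moves only by the tool jog_arm, never from a script. Its argument "plan" is a list of rows, each an object of numbers: "x", "y", "z": the shift along the tool's x, y, z as a fraction of full scale; "wx", "wy", "wz": the turn, a rotation vector about the tool's x, y, z as a fraction of full scale. A call has 1 to 12 rows; each row is the pose to reach, as a shift and turn from the pose measured when the call began, along the tool's axes at that moment, turning the shorter way round; what a row does not reach only later rows make up. Full scale, the value 1, is 20 cm for a shift and 180 degrees for a turn. A row lasts 1/12 s, in which the tool goes at most 41.7 mm and 7.16 degrees, less where a joint would pass 70% of its speed; a pose out of reach is approached as far as the arm can. A call with a number of a shift or a turn outside -1 to 1 is refused whole. A call with a gripper value outside its range is refused whole. "hand" is the opening, from -1 (shut) to 1 (fully open), set as the call begins (left out, the last holds). The fingers move at their own pace and stop on an object; "grip_force" is the grip in N (left out, the last holds). Time passes only in rows, so rows that repeat a pose let the fingers close. It gives the time, the measured TCP pose, the force and the opening at its end, in the units of the state.
- monitor.get_obs(): the state, without advancing time (a new reading comes with each control period).
- cams.read_camera(name): name is "side" or "top" or "wrist"; returns the picture (384x512x3 uint8, red, green, blue); there is no depth.
- cams.get_calibration(name): a dict with "fx", "fy", "cx", "cy" (pixels), "extrinsics" (4x4, takes a point from world to camera coordinates). Camera axes: x right, y down, z forward; pixel columns grow to the right and rows downward; lengths in m; the calibration is good to about 2 mm. A picture is of the moment at which its call begins: read the wrist's pose just before it. get_calibration takes no time and is no camera call; for the wrist camera it gives the pose at the moment of the call.
- bot.hand_in(): hands the job in, once; it reports no verdict.
Trained networks look in the newest picture that a camera, given by its name, has taken for a name from the list of things; names that differ only in an ending like _2 or _b are one class to them, and where a whole thing is asked for, a point or a joint stands for the part that bears it (a point fixed in the world has none). Each returns a list of dicts, best first, with "confidence" (0 to 1); they miss things now and then, are a little off and sometimes report something else, mostly with a low value. They report only what shows in the picture. A call takes as long as a camera call.
- finder.find_in(camera, target): "bbox" ([left, top, width, height] in pixels, round what is visible of it).
- finder.place_of(camera, target): "location" ([column, row] in pixels: a listed point, or the origin of a listed thing).
The state is a dict: "t": time; "q": joint angles; "joint_vel": joint speeds; "joint_torque": joint torques, N m; "eef_pos": TCP position; "tool_rot": TCP orientation; "contact_force": force on the tool from outside, world axes, zero at the start; "torque": the same for the moment, N m; "gripper_width": opening from 0.0 (shut) to 1.0 (fully open).
Only numpy, scipy, OpenCV 4.12 (cv2) and the standard library are available. Lean on these libraries where they do the work, as an engineer would, in place of code of your own. Each camera call takes 0.05 s, during which the arm holds its last target. There are 200 camera calls.

## Task

Raise the microscope head to its new working height: stand the red hand-pump jack upright on the bench with its saddle centred under the marked yellow lift point, and pump the jack's handle until the saddle bears up against the lift point while the clamp is still tight. Only then swing the clamp lever over to free the sleeve, and pump on until the sleeve's top edge is level with the red line on the column; never let the head drop, and leave the other things on the bench alone. Finish still holding: the gripper keeps the pump handle pressed down, with the jack alone carrying the head.

Things in the scene. Friction and masses are not known exactly. Their poses are not given: they have to be found in the camera images.
- jack: Loose red hand-pump jack, 0.96 kg. Origin on the bench under the saddle's axis; +x runs from the handle end to the saddle, z up. Base plate x -227 to +35 mm, 64 wide, 8 thick. Upright cylinder 50 mm across at x = 0, to z = 92. Metal pump block x -105 to -65, 44 wide, z 8 to 86. Tank tube x -213 to -105, 42 across, top z = 52. Handle pivots at x = -85, z = 95, runs back (-x) and up over the tank.
- grip_block (a point): Gripping point in the jack's bare-metal pump block: jack x = -85, y = 0, z = 70 mm. The block is 44 mm wide (jack's y), 40 mm long, its top 16 mm higher; above it only the handle's fork (to z = 105 mm, 28 mm wide) and the rising handle, 12 mm thick there.
- saddle (a point): Centre of the top face of the jack's round saddle, 36 mm across, on a 26 mm steel ram; at z = 108 to 112 mm at the start (ram 0 to 4 mm up); it can rise to z = 150 mm. A flat steel guide strap (jack x = -60 mm, 26 wide, its top 14 mm lower than the saddle's) rises with it behind the cylinder.
- handle (a joint): Pump handle (rad): 0 at rest, 0.42 above level; 0.42 fully down, level. A spring brings it back up by itself. The tip takes 6 to 8 N unloaded, 10 to 12 N lifting the freed head; at 12 to 18 N, as against the tight clamp, it gives without lifting. It lifts the saddle 23 mm per rad, but the first 0 to 0.13 rad may be idle. Let up, the saddle settles 1 to 2 mm under load.
- handle_tip (a point): Point on the axis of the handle's black rubber grip, 22 mm thick, 150 mm from the pivot (15 mm before the centre of its round end; the grip reaches from 90 to 165 mm): press down here from above. At rest at jack x = -222, z = 156 mm; fully down at x = -235, z = 95 mm; it follows a circle about the pivot.
- lift_point (a point): The marked lift point: centre of the flat underside of a bare steel pad, 32 mm across, below a yellow disc (44 mm across, black ring on top, its top 26 mm above this point) at the end of the sleeve's short arm, 148 mm from the column's axis. 120.5 mm above the bench at the start. Moves up and down with the sleeve.
- column: Fixed upright steel column, 32 mm across and 346 mm tall, on a white round flange 90 mm across and 26 mm high bolted to the bench. Origin on its axis at the bench. Its x axis points away from the clamp lever; the lift point's arm lies towards its -y, at (-30, -145) mm, the microscope head towards its +y at (-10, 165) mm.
- sleeve (a joint): Height of the sleeve that carries the microscope head on the column (m), upwards positive; 0 at the start. The sleeve, head and arms move together, about 1.5 kg. The tight clamp holds it with some play: it sags 1 mm at first and the jack nudges it up 1 to 3 mm as the saddle comes to bear. Once freed it sinks at some 0.07 m/s until something carries it.
- sleeve_top (a point): Point on the column's axis at the height of the top edge of the white sleeve, a block 64 x 64 mm and 76 mm tall round the column.
- red_line: Red line painted round the column, 3 mm high, its upper edge 13 to 25 mm above the sleeve's top edge at the start. Origin on the column's axis at the line's upper edge.
- clamp (a joint): Angle of the clamp lever (rad): 0 tight, lever upright; 1.4 fully open, swung over to the column's +y side (to the left as seen from the robot's side). Tight at the start (0 to 0.1). The sleeve is free beyond about 0.4. It needs about 5 N at the knob and stays where it is put.
- clamp_tip (a point): Centre of the orange ball, 17 mm across, at the end of the black clamp lever, a 13 mm bar on the side of the sleeve away from column +x. It moves on a circle of 66 mm radius about clamp_hub.
- clamp_hub (a point): Centre of the circle on which clamp_tip swings, 81 mm from the column's axis on its -x side; the turning axis is the column's x axis. Moves up and down with the sleeve.
- board: Loose green circuit board, 100 x 80 mm, lying under the microscope head: leave alone.
- screwdriver: Loose yellow screwdriver, 200 mm long: leave alone.
- tray: Loose blue parts tray, 160 x 110 x 35 mm: leave alone.
- beaker: Loose empty glass beaker, 68 mm across, 90 mm tall: leave alone.
- flux: Loose white bottle with a green cap, 48 mm across, 110 mm tall: leave alone.
- spool: Loose metal spool, 54 mm across, 40 mm tall: leave alone.
- meter: Loose orange multimeter, 85 x 175 x 36 mm, lying flat: leave alone.
- ram (a joint): debug

How it is judged:
By the outcome, as a careful person would: the job done as asked, in the order asked, and still so for the second after the job is handed in, while the arm keeps its last pose, push and grip.
It also fails if it takes over 72 s, if anything falls off the work surface, if the arm or the gripper's body presses on something with over 40 N, if the wrist force passes 120 N, or if a joint passes its speed limit or range.

## Working session

There is one attempt and no reset: what is moved stays moved. The work goes in short steps, Python scripts to look and compute and a tool call to move; the robot and the scene stay as the last step left them, time stands still between calls to the robot, and variables do not carry over. Pictures are saved under pics/ and viewed, about 8 in all and at most 12, crops included, and the job is handed in when it is done.

Besides the shell and the picture viewer there is one more tool, called after "Call:" as a command line: name --argument value ..., lists and objects as JSON in quotes. jog_arm: Moves the arm, as the interface text tells. Shift numbers are shares of 20 cm and turn numbers shares of 180 degrees, none past 1 either way. Its arguments: {"type":"object","properties":{"plan":{"type":"array","items":{"type":"object","properties":{"x":{"type":"number","minimum":-1,"maximum":1},"y":{"type":"number","minimum":-1,"maximum":1},"z":{"type":"number","minimum":-1,"maximum":1},"wx":{"type":"number","minimum":-1,"maximum":1},"wy":{"type":"number","minimum":-1,"maximum":1},"wz":{"type":"number","minimum":-1,"maximum":1}}}},"hand":{"type":"number"},"grip_force":{"type":"number"}},"required":["plan"]}

```bash
mkdir -p pics; ls
python3 - <<'E'
from station import monitor, cams, bot, finder
import cv2, numpy as np
o=monitor.get_obs(); print({k:np.round(v,3).tolist() for k,v in o.items()}, bot.grasp_offset)
for c in ("side","top"):
    im=cams.read_camera(c); cv2.imwrite(f"pics/{c}0.png",im[...,::-1])
    k=cams.get_calibration(c); print(c,[round(k[a],1) for a in("fx","fy","cx","cy")],np.round(k["extrinsics"],3).tolist())
    for n in ("jack","grip_block","saddle","handle_tip","lift_point","column","sleeve_top","red_line","clamp_tip","clamp_hub","board","beaker","flux","tray","meter","spool","screwdriver"):
        r=finder.place_of(c,n); print(n,[(np.round(a["location"]).tolist(),round(a["confidence"],2)) for a in r[:2]])
E
```

```text
pics
{'t': 0.0, 'q': [-1.345, 0.478, 0.022, 1.556, -0.012, 1.109, -0.083], 'joint_vel': [0.002, 0.001, -0.0, -0.0, -0.001, 0.001, -0.0], 'joint_torque': [-0.0, -59.644, 1.608, -28.121, 0.012, 0.009, -0.0], 'eef_pos': [0.221, 0.637, 0.23], 'tool_rot': [-0.0, 0.166, 0.986, -0.001], 'contact_force': [0.48, -0.178, -0.514], 'torque': [-0.037, -0.058, -0.036], 'gripper_width': 0.997} 0.0187
side [358.2, 358.2, 254.0, 192.5] [[0.678, -0.735, 0.017, -0.375], [-0.473, -0.454, -0.755, 0.373], [0.562, 0.503, -0.656, 0.833], [0.0, 0.0, 0.0, 1.0]]
jack [([334.0, 256.0], 0.85)]
grip_block [([141.0, 178.0], 0.63), ([308.0, 241.0], 0.6)]
saddle [([341.0, 229.0], 0.6)]
handle_tip [([157.0, 230.0], 0.68), ([407.0, 305.0], 0.51)]
lift_point [([300.0, 187.0], 0.71)]
column [([338.0, 358.0], 0.67), ([268.0, 190.0], 0.59)]
sleeve_top [([272.0, 142.0], 0.74), ([270.0, 186.0], 0.65)]
red_line [([337.0, 230.0], 0.59)]
clamp_tip [([169.0, 177.0], 0.46), ([253.0, 148.0], 0.45)]
clamp_hub [([254.0, 165.0], 0.47)]
board [([232.0, 171.0], 0.59)]
beaker [([407.0, 304.0], 0.56)]
flux [([153.0, 196.0], 0.84), ([338
[... 234 characters left out ...]
], [-0.993, 0.009, -0.118, 0.545], [0.118, 0.013, -0.993, 1.815], [0.0, 0.0, 0.0, 1.0]]
jack [([328.0, 165.0], 0.97), ([171.0, 197.0], 0.72)]
grip_block [([313.0, 180.0], 0.95)]
saddle [([335.0, 161.0], 0.45)]
handle_tip [([294.0, 202.0], 0.76)]
lift_point [([283.0, 150.0], 0.6)]
column [([248.0, 148.0], 0.96)]
sleeve_top [([241.0, 135.0], 0.75)]
red_line []
clamp_tip [([239.0, 154.0], 0.39), ([150.0, 212.0], 0.28)]
clamp_hub [([242.0, 161.0], 0.62)]
board [([210.0, 152.0], 0.61)]
beaker [([152.0, 212.0], 0.79)]
flux [([179.0, 222.0], 0.63)]
tray [([381.0, 171.0], 0.89), ([207.0, 152.0], 0.52)]
meter [([211.0, 239.0], 0.58)]
spool [([171.0, 198.0], 0.49)]
screwdriver [([370.0, 230.0], 0.56)]
```

```bash
python3 - <<'E'
import cv2, numpy as np
t=cv2.imread("pics/top0.png")[90:270,120:420]; s=cv2.imread("pics/side0.png")
cv2.imwrite("pics/top0c.png",cv2.resize(t,None,fx=2.6,fy=2.6,interpolation=cv2.INTER_CUBIC))
cv2.imwrite("pics/side0c.png",cv2.resize(s[60:384,100:460],(666,600),interpolation=cv2.INTER_CUBIC))
E
cat > h.py <<'E'
from station import monitor, cams, bot, finder
import cv2, numpy as np
from scipy.optimize import least_squares
from scipy.spatial.transform import Rotation as R
def ray(c,px):
    k=cams.get_calibration(c) if isinstance(c,str) else c
    E=np.array(k["extrinsics"]); d=np.array([(px[0]-k["cx"])/k["fx"],(px[1]-k["cy"])/k["fy"],1])
    return -E[:3,:3].T@E[:3,3], E[:3,:3].T@d
def atz(c,px,z):
    o,d=ray(c,px); return o+d*(z-o[2])/d[2]
def proj(c,p):
    k=cams.get_calibration(c) if isinstance(c,str) else c
    q=np.array(k["extrinsics"])@np.r_[p,1]; return np.array([k["fx"]*q[0]/q[2]+k["cx"],k["fy"]*q[1]/q[2]+k["cy"]])
def tri(obs):
    A=[];b=[]
    for c,px in obs:
        o,d=ray(c,px); d=d/np.linalg.norm(d); P=np.eye(3)-np.outer(d,d); A.append(P);b.append(P@o)
    return np.linalg.lstsq(np.vstack(A),np.hstack(b),rcond=None)[0]
def tool(): 
    o=monitor.get_obs(); w=o["tool_rot"]; return np.array(o["eef_pos"]),R.from_quat([w[1],w[2],w[3],w[0]])
def to(p,Rt=None):
    "jog numbers for world TCP p, rotation Rt"
    p0,r0=tool(); s=r0.inv().apply(np.array(p)-p0)/0.2
    w=(r0.inv()*Rt).as_rotvec()/np.pi if Rt is not None else np.zeros(3)
    return np.round(s,4).tolist(),np.round(w,4).tolist()
E
python3 - <<'E'
from h import *
print("jack",atz("top",(328,165),0),"blk",atz("top",(313,180),.07),"sad",atz("top",(335,161),.11),"tip",atz("top",(294,202),.156))
print("lift",atz("top",(283,150),.1205),"col",atz("top",(248,148),0),"hub",tri([("top",(242,161)),("side",(254,165))]))
print("lift tri",tri([("top",(283,150)),("side",(300,187))]),"sad",tri([("top",(335,161)),("side",(341,229))]),"jk",tri([("top",(328,165)),("side",(334,256))]))
print("sl",tri([("top",(241,135)),("side",(272,142))]))
E
```

```text
jack [ 0.64075533 -0.25660878  0.        ] blk [ 0.56952257 -0.18674235  0.07      ] sad [ 0.63774214 -0.26958125  0.11      ] tip [ 0.47547349 -0.10556689  0.156     ]
lift [ 0.68106313 -0.06807498  0.1205    ] col [0.71538141 0.07294973 0.        ] hub [0.63560262 0.08597154 0.15838715]
lift tri [ 0.67977377 -0.06880172  0.13153272] sad [ 0.62986781 -0.26010213  0.12475814] jk [ 0.63825423 -0.25285022 -0.00434561]
sl [0.72452356 0.08802606 0.2019333 ]
```

View pics/top0c.png

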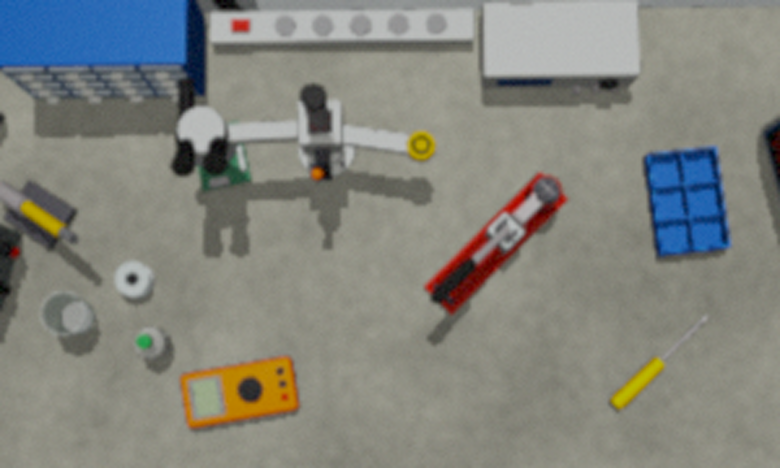

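View pics/side0c.png

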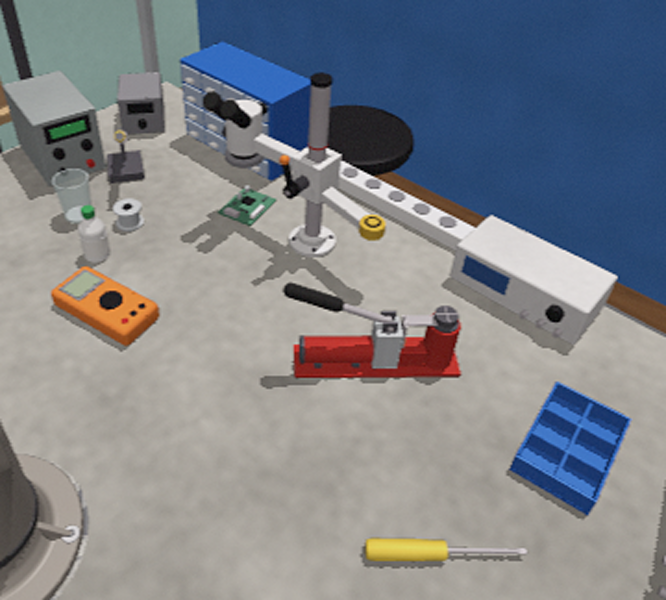

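The top view shows the jack lying diagonally, with its saddle at about (330,162) and its handle end near (290,200). The yellow disc is at (282,146) and the orange knob at (242,156). In the side view, the column, red line and lift point are all in clear view. I'll place the jack with its handle towards the robot, so the arm doesn't block that view. First I'm moving over for a closer look.

Call:
jog_arm --plan '[{"x": -0.9,"y": -1,"z": -0.6},{"x": -0.9,"y": -1,"z": -0.6},{"x": -0.9,"y": -1,"z": -0.6},{"x": -0.9,"y": -1,"z": -0.6},{"x": -0.9,"y": -1,"z": -0.6},{"x": -0.9,"y": -1,"z": -0.6},{"x": -0.9,"y": -1,"z": -0.6},{"x": -0.9,"y": -1,"z": -0.6}]' --hand 1

```text
invalid input at $.plan[0]: expected keys x, y, z, wx, wy, wz
```

Call:
jog_arm --plan '[{"x": -0.9,"y": -1},{"x": -0.9,"y": -1},{"x": -0.9,"y": -1},{"x": -0.9,"y": -1},{"x": -0.9,"y": -1},{"x": -0.9,"y": -1},{"x": -0.9,"y": -1},{"x": -0.9,"y": -1}]'

```text
invalid input at $.plan[0]: expected keys x, y, z, wx, wy, wz
```

Call:
jog_arm --plan '[{"x": -0.9,"y": -1,"wz": 0.14},{"x": -0.9,"y": -1,"wz": 0.14},{"x": -0.9,"y": -1,"wz": 0.14},{"x": -0.9,"y": -1,"wz": 0.14},{"x": -0.9,"y": -1,"wz": 0.14},{"x": -0.9,"y": -1,"wz": 0.14},{"x": -0.9,"y": -1,"wz": 0.14},{"x": -0.9,"y": -1,"wz": 0.14},{"x": -0.9,"y": -1,"wz": 0.14}]'

```text
invalid input at $.plan[0]: expected keys x, y, z, wx, wy, wz
```

Call:
jog_arm --plan '[{"x": -0.9,"y": -1,"z": -0.6,"wx": 0,"wy": 0,"wz": 0},{"x": -0.9,"y": -1,"z": -0.6,"wx": 0,"wy": 0,"wz": 0},{"x": -0.9,"y": -1,"z": -0.6,"wx": 0,"wy": 0,"wz": 0},{"x": -0.9,"y": -1,"z": -0.6,"wx": 0,"wy": 0,"wz": 0},{"x": -0.9,"y": -1,"z": -0.6,"wx": 0,"wy": 0,"wz": 0},{"x": -0.9,"y": -1,"z": -0.6,"wx": 0,"wy": 0,"wz": 0},{"x": -0.9,"y": -1,"z": -0.6,"wx": 0,"wy": 0,"wz": 0},{"x": -0.9,"y": -1,"z": -0.6,"wx": 0,"wy": 0,"wz": 0}]' --hand 1

```text
t: 2.47
eef_pos: [0.3308, 0.384, 0.3552]
tool_rot: [0.002, 0.171, 0.985, 0.002]
contact_force: [0.9, -0.4, -0.0]
gripper_width: 1.0
```

Call:
jog_arm --plan '[{"x": -0.9,"y": -1,"z": 0,"wx": 0,"wy": 0,"wz": 0},{"x": -0.9,"y": -1,"z": 0,"wx": 0,"wy": 0,"wz": 0},{"x": -0.9,"y": -1,"z": 0,"wx": 0,"wy": 0,"wz": 0},{"x": -0.9,"y": -1,"z": 0,"wx": 0,"wy": 0,"wz": 0},{"x": -0.9,"y": -1,"z": 0,"wx": 0,"wy": 0,"wz": 0},{"x": -0.9,"y": -1,"z": 0,"wx": 0,"wy": 0,"wz": 0},{"x": -0.9,"y": -1,"z": 0,"wx": 0,"wy": 0,"wz": 0},{"x": -0.9,"y": -1,"z": 0,"wx": 0,"wy": 0,"wz": 0}]'

```text
t: 3.13
eef_pos: [0.4349, 0.129, 0.3555]
tool_rot: [0.003, 0.176, 0.984, 0.002]
contact_force: [-0.4, 0.4, 0.5]
gripper_width: 1.007
```

Call:
jog_arm --plan '[{"x": -0.9,"y": -1,"z": 0,"wx": 0,"wy": 0,"wz": 0.14},{"x": -0.9,"y": -1,"z": 0,"wx": 0,"wy": 0,"wz": 0.14},{"x": -0.9,"y": -1,"z": 0,"wx": 0,"wy": 0,"wz": 0.14},{"x": -0.9,"y": -1,"z": 0,"wx": 0,"wy": 0,"wz": 0.14},{"x": -0.9,"y": -1,"z": 0,"wx": 0,"wy": 0,"wz": 0.14},{"x": -0.9,"y": -1,"z": 0,"wx": 0,"wy": 0,"wz": 0.14},{"x": -0.9,"y": -1,"z": 0,"wx": 0,"wy": 0,"wz": 0.14},{"x": -0.9,"y": -1,"z": 0,"wx": 0,"wy": 0,"wz": 0.14},{"x": -0.9,"y": -1,"z": 0,"wx": 0,"wy": 0,"wz": 0.14}]'

```text
t: 3.88
eef_pos: [0.5348, -0.1219, 0.3552]
tool_rot: [0.002, 0.388, 0.922, 0.002]
contact_force: [-0.7, 0.4, -0.5]
gripper_width: 0.999
```

Run:
```python
from h import *
p,r=tool(); k=cams.get_calibration("wrist"); E=np.array(k["extrinsics"])
im=cams.read_camera("wrist"); cv2.imwrite("pics/w1.png",im[...,::-1])
cp=-E[:3,:3].T@E[:3,3]; print("cam in tool",np.round(r.inv().apply(cp-p),3),"\n",np.round(r.inv().as_matrix()@E[:3,:3].T,2),k["fx"],k["cx"],k["cy"])
for n,z in (("jack",0),("grip_block",.07),("saddle",.110),("handle_tip",.156),("lift_point",.1205),("column",0),("clamp_tip",.22),("clamp_hub",.158)):
    for a in finder.place_of("wrist",n)[:2]: print(n,np.round(a["location"],1),round(a["confidence"],2),np.round(atz(k,a["location"],z),4))
```

```text
cam in tool [ 0.08   0.001 -0.142] 
 [[-0.   -0.95 -0.31]
 [ 1.   -0.   -0.  ]
 [ 0.   -0.31  0.95]] 342.5959909779144 258.6744233024992 190.27281902220935
jack [247.4 236.8] 0.95 [ 0.638  -0.2496  0.    ]
grip_block [247.1 201.8] 0.6 [ 0.5799 -0.1867  0.07  ]
grip_block [249.1 233.4] 0.53 [ 0.6137 -0.2181  0.07  ]
saddle [243.9 272. ] 0.76 [ 0.6342 -0.248   0.11  ]
saddle [151.6 315.6] 0.53 [ 0.5912 -0.3838  0.11  ]
handle_tip [239.6 100.7] 0.63 [ 0.4825 -0.092   0.156 ]
handle_tip [488.2  84.1] 0.48 [0.6416 0.0846 0.156 ]
lift_point [389.6 208.5] 0.7 [ 0.6943 -0.061   0.1205]
column [446.9 121.8] 0.97 [0.7175 0.0819 0.    ]
clamp_tip [448.2 123.6] 0.37 [0.6137 0.017  0.22  ]
clamp_hub [489.3  83.6] 0.82 [0.641  0.0848 0.158 ]
```

View pics/w1.png

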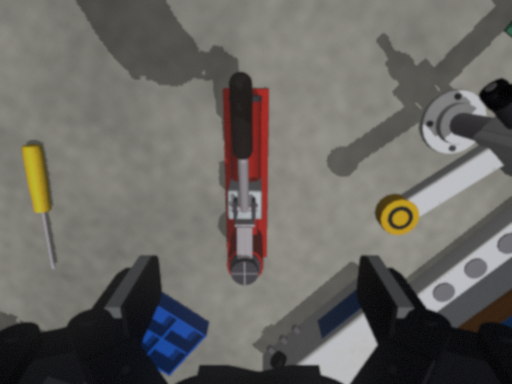

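The wrist view shows the jack almost vertical in the image: saddle cross at (244,271), block at (244,201), handle end at (240,78). The yellow disc is centred at about (398,214). Next I'll refine these by triangulation.

Run:
```python
from h import *
k=cams.get_calibration("wrist")
ims={c:cv2.imread(f)[...,::-1] for c,f in(("wrist","pics/w1.png"),("top","pics/top0.png"),("side","pics/side0.png"))}
c0={"wrist":(398,214),"top":(282,146),"side":(301,182)}
obs=[]
for c,im in ims.items():
    h=cv2.cvtColor(np.ascontiguousarray(im),cv2.COLOR_RGB2HSV); m=cv2.inRange(h,(18,90,60),(35,255,255))
    w=np.zeros_like(m); cv2.circle(w,c0[c],28 if c=="wrist" else 12,255,-1); m&=w
    ys,xs=np.nonzero(m); hull=cv2.convexHull(np.c_[xs,ys].astype(np.int32)); (cx,cy)=[v/cv2.moments(hull)[a] for v,a in ((cv2.moments(hull)["m10"],"m00"),(cv2.moments(hull)["m01"],"m00"))]
    print(c,round(cx,1),round(cy,1),len(xs),atz(c,(cx,cy),.138)); obs.append((c,(cx,cy)))
print("disc tri",tri(obs))
print("ring",atz(k,(400,216),.1465))
s=atz(k,(244.5,271),.110); print("saddle",s, "side/top",tri([(k,(244.5,271)),("top",(330.4,162.3)),("side",(341,229))]))
b=atz(k,(244.5,201),.086);print("block",b,"d",np.linalg.norm((s-b)[:2]))
g=atz(k,(240.5,100),.156);print("tip",g,"d",np.linalg.norm((s-g)[:2]))
for a in (b,g): print("yaw",np.degrees(np.arctan2(*(s-a)[[1,0]])))
h0=tri([(k,(489.3,83.6)),("side",(254,165)),("top",(242,161))]);print("hub",h0)
```

```text
wrist 396.9 214.6 1252 [ 0.69602713 -0.05748193  0.138     ]
top 281.8 145.5 108 [ 0.69496033 -0.06299636  0.138     ]
side 300.6 182.4 160 [ 0.6931353  -0.06179313  0.138     ]
disc tri [ 0.6956836  -0.06032387  0.13656679]
ring [ 0.69467432 -0.05627739  0.1465    ]
saddle [ 0.63433665 -0.24420162  0.11      ] side/top [ 0.63466093 -0.24840729  0.10961979]
block [ 0.57322854 -0.18163233  0.086     ] d 0.0874592242151186
tip [ 0.48248336 -0.0892834   0.156     ] d 0.21693103987553908
yaw -45.67688800289896
yaw -45.57241914350282
hub [0.63689561 0.08617736 0.1590435 ]
```

Call:
jog_arm --plan '[{"x": -0.365,"y": -0.078,"z": 0.3,"wx": 0,"wy": 0,"wz": 0},{"x": -0.365,"y": -0.078,"z": 0.5,"wx": 0,"wy": 0,"wz": 0},{"x": -0.365,"y": -0.078,"z": 0.75,"wx": 0,"wy": 0,"wz": 0},{"x": -0.365,"y": -0.078,"z": 0.75,"wx": 0,"wy": 0,"wz": 0},{"x": -0.365,"y": -0.078,"z": 0.75,"wx": 0,"wy": 0,"wz": 0},{"x": -0.365,"y": -0.078,"z": 0.75,"wx": 0,"wy": 0,"wz": 0},{"x": -0.365,"y": -0.078,"z": 0.75,"wx": 0,"wy": 0,"wz": 0}]'

```text
t: 4.92
eef_pos: [0.5763, -0.1827, 0.2071]
tool_rot: [0.003, 0.386, 0.923, 0.003]
contact_force: [-1.5, 1.0, 0.3]
gripper_width: 1.0
```

Run:
```python
from h import *
a=np.radians(44.4); Rt=R.from_matrix(np.array([[-np.sin(a),np.cos(a),0],[np.cos(a),np.sin(a),0],[0,0,-1]]))
print(tool()[0],to([.575,-.185,.054],Rt)); k=cams.get_calibration("wrist"); im=cams.read_camera("wrist")
cv2.imwrite("pics/w2.png",im[...,::-1])
for n,z in (("saddle",.11),("grip_block",.07),("handle_tip",.156),("jack",0)):
    for q in finder.place_of("wrist",n)[:2]: print(n,np.round(q["location"],1),round(q["confidence"],2),np.round(atz(k,q["location"],z),4))
```

```text
[ 0.57630985 -0.18271924  0.20707778] ([-0.001, -0.0181, 0.7653], [0.0022, 0.0011, 0.0013])
saddle [252.3 290.6] 0.62 [ 0.6334 -0.2459  0.11  ]
grip_block [253.6 179.1] 0.61 [ 0.5763 -0.1862  0.07  ]
handle_tip [252.8 293.2] 0.41 [ 0.6131 -0.2239  0.156 ]
jack [254.9 234.4] 0.95 [ 0.6366 -0.2467  0.    ]
jack [498.1 188.6] 0.44 [ 0.7857 -0.0249  0.    ]
```

Call:
jog_arm --plan '[{"x": 0,"y": -0.018,"z": 0.2,"wx": 0,"wy": 0,"wz": 0},{"x": 0,"y": -0.018,"z": 0.35,"wx": 0,"wy": 0,"wz": 0},{"x": 0,"y": -0.018,"z": 0.45,"wx": 0,"wy": 0,"wz": 0},{"x": 0,"y": -0.018,"z": 0.55,"wx": 0,"wy": 0,"wz": 0},{"x": 0,"y": -0.018,"z": 0.65,"wx": 0,"wy": 0,"wz": 0},{"x": 0,"y": -0.018,"z": 0.72,"wx": 0,"wy": 0,"wz": 0},{"x": 0,"y": -0.018,"z": 0.765,"wx": 0,"wy": 0,"wz": 0},{"x": 0,"y": -0.018,"z": 0.765,"wx": 0,"wy": 0,"wz": 0},{"x": 0,"y": -0.018,"z": 0.765,"wx": 0,"wy": 0,"wz": 0}]'

```text
t: 5.92
eef_pos: [0.5761, -0.1847, 0.0554]
tool_rot: [0.004, 0.385, 0.923, 0.003]
contact_force: [-0.3, -1.0, 1.1]
gripper_width: 1.002
```

Call:
jog_arm --plan '[{"x": 0,"y": 0,"z": 0,"wx": 0,"wy": 0,"wz": 0},{"x": 0,"y": 0,"z": 0,"wx": 0,"wy": 0,"wz": 0},{"x": 0,"y": 0,"z": 0,"wx": 0,"wy": 0,"wz": 0},{"x": 0,"y": 0,"z": 0,"wx": 0,"wy": 0,"wz": 0},{"x": 0,"y": 0,"z": 0,"wx": 0,"wy": 0,"wz": 0},{"x": 0,"y": 0,"z": 0,"wx": 0,"wy": 0,"wz": 0},{"x": 0,"y": 0,"z": 0,"wx": 0,"wy": 0,"wz": 0},{"x": 0,"y": 0,"z": 0,"wx": 0,"wy": 0,"wz": 0},{"x": 0,"y": 0,"z": 0,"wx": 0,"wy": 0,"wz": 0},{"x": 0,"y": 0,"z": 0,"wx": 0,"wy": 0,"wz": 0}]' --hand -1 --grip_force 80

```text
t: 6.75
eef_pos: [0.5763, -0.1856, 0.0566]
tool_rot: [0.005, 0.386, 0.923, 0.003]
contact_force: [-1.4, 0.5, 7.8]
gripper_width: 0.505
```

Call:
jog_arm --plan '[{"x": 0,"y": 0,"z": -0.015,"wx": 0,"wy": 0,"wz": 0},{"x": 0,"y": 0,"z": -0.025,"wx": 0,"wy": 0,"wz": 0},{"x": 0,"y": 0,"z": -0.025,"wx": 0,"wy": 0,"wz": 0}]'

```text
t: 7.0
eef_pos: [0.5754, -0.1851, 0.0611]
tool_rot: [0.004, 0.386, 0.923, 0.003]
contact_force: [0.3, -0.7, -10.1]
gripper_width: 0.5
```

Call:
jog_arm --plan '[{"x": 0.03,"y": 0.05,"z": 0,"wx": 0,"wy": 0,"wz": -0.015},{"x": 0.06,"y": 0.1,"z": 0,"wx": 0,"wy": 0,"wz": -0.03},{"x": 0.09,"y": 0.15,"z": 0,"wx": 0,"wy": 0,"wz": -0.045},{"x": 0.12,"y": 0.2,"z": 0,"wx": 0,"wy": 0,"wz": -0.06},{"x": 0.15,"y": 0.25,"z": 0,"wx": 0,"wy": 0,"wz": -0.075},{"x": 0.18,"y": 0.3,"z": 0,"wx": 0,"wy": 0,"wz": -0.09},{"x": 0.21,"y": 0.35,"z": 0,"wx": 0,"wy": 0,"wz": -0.105},{"x": 0.22,"y": 0.385,"z": 0,"wx": 0,"wy": 0,"wz": -0.113},{"x": 0.22,"y": 0.385,"z": 0,"wx": 0,"wy": 0,"wz": -0.113},{"x": 0.22,"y": 0.385,"z": 0,"wx": 0,"wy": 0,"wz": -0.113}]'

```text
t: 7.83
eef_pos: [0.5996, -0.0994, 0.0616]
tool_rot: [0.005, 0.216, 0.976, 0.002]
contact_force: [0.2, 0.2, -9.2]
gripper_width: 0.5
```

Run:
```python
from h import *
p,r=tool(); print(p,np.degrees(r.as_matrix()[1,1]),np.degrees(np.arctan2(r.as_matrix()[1,1],r.as_matrix()[0,1])),r.as_matrix()[:,2],monitor.get_obs()["contact_force"],monitor.get_obs()["torque"])
k=cams.get_calibration("wrist"); im=cams.read_camera("wrist"); cv2.imwrite("pics/w3.png",im[...,::-1])
s=cams.read_camera("side"); cv2.imwrite("pics/s3.png",s[...,::-1])
for n,z in (("saddle",.115),("lift_point",.1205)):
  for c in ("wrist","side"):
    for q in finder.place_of(c,n)[:2]: print(c,n,np.round(q["location"],1),round(q["confidence"],2),np.round(atz(c,q["location"],z),4))
a=cv2.resize(s[130:300,180:420],None,fx=2.1,fy=2.1,interpolation=cv2.INTER_CUBIC)[...,::-1]
b=im[...,::-1]; h=np.zeros((384+a.shape[0]-160,512,3),np.uint8); 
cv2.imwrite("pics/c3.png",np.vstack([b[:240],cv2.resize(a,(512,363))]))
```

```text
[ 0.59957644 -0.09937037  0.06164461] 51.93630212327335 65.02341944010176 [ 0.01031852  0.00269903 -0.99994312] [ 0.2233531   0.18463921 -9.19198756] [-0.05087617  0.22956927  0.06956003]
```

View pics/c3.png

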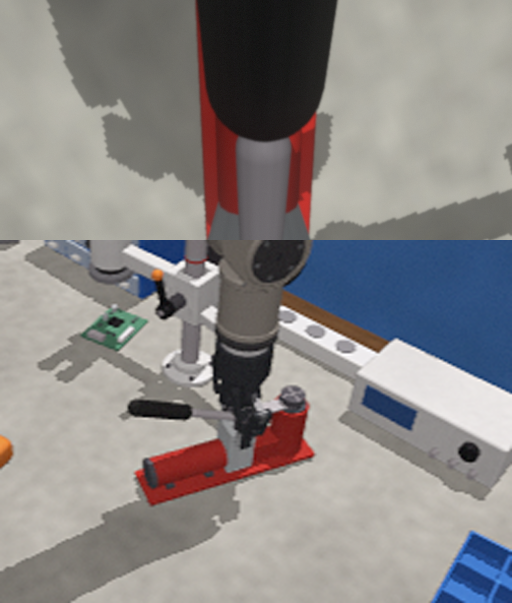

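Run:
```python
from h import *
print(atz("side",(316.9,201.7),.1145))
s0=cv2.imread("pics/side0.png")
print("initial saddle side",atz("side",(341,229),.110),"top",atz("top",(330.4,162.3),.110))
s=cv2.imread("pics/s3.png"); cv2.imwrite("pics/s3c.png",cv2.resize(s[170:270,250:350],None,fx=6,fy=6,interpolation=cv2.INTER_CUBIC))
a=np.radians(65); Rt=R.from_matrix(np.array([[-np.sin(a),np.cos(a),0],[np.cos(a),np.sin(a),0],[0,0,-1]]))
for p in ([.619,-.023,.0616],): print(to(p,Rt))
```

```text
[ 0.67874588 -0.13674382  0.1145    ]
initial saddle side [ 0.63691745 -0.24816494  0.11      ] top [ 0.63280174 -0.25163684  0.11      ]
([0.0741, 0.3936, 0.0021], [0.002, 0.0025, -0.0006])
```

View pics/s3c.png

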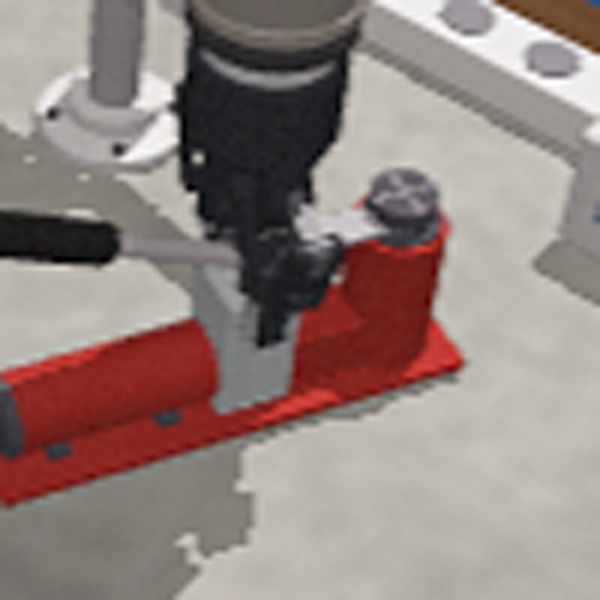

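Run:
```python
import cv2,numpy as np
f=lambda n,x,y,h:cv2.resize(cv2.imread(n)[y-h:y+h,x-h:x+h],(390,390),interpolation=cv2.INTER_CUBIC)
cv2.imwrite("pics/d4.png",np.hstack([f("pics/side0.png",301,182,13),f("pics/w1.png",398,214,26)]))
```

```text
(no output)
```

View pics/d4.png

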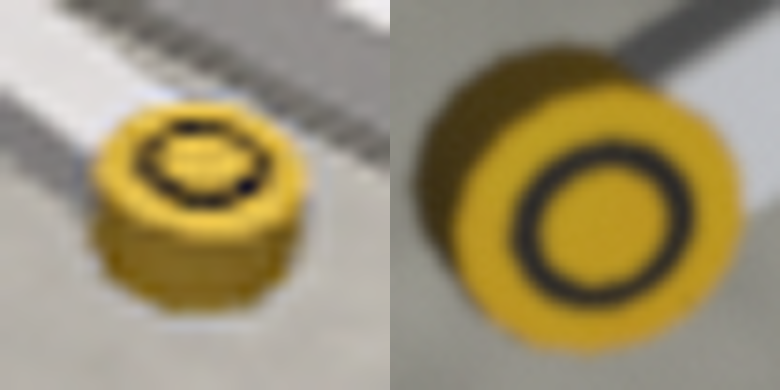

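Run:
```python
from h import *
L=atz("side",(301.07,179.4),.1465); S=atz("side",(317.1,201.8),.1145); p,r=tool()
print("side lift",L,"saddle",S,"delta",L-S,"saddle-tcp",S-p, "TCP goal",p+L-S)
# wrist camera at the w1 pose, lift
r1=R.from_quat([.388,.922,.002,.002]); 
k=dict(cams.get_calibration("wrist")); E=np.array(k["extrinsics"])
T=np.eye(4);T[:3,:3]=r.as_matrix();T[:3,3]=p; C=E@T  # tool->cam
T1=np.eye(4);T1[:3,:3]=r1.as_matrix();T1[:3,3]=[.5348,-.1219,.3552]; k["extrinsics"]=C@np.linalg.inv(T1)
Lw=atz(k,(399.8,217.4),.1465); Sw=atz(k,(244.5,271),.110); print("wrist lift",Lw,"saddle",Sw)
print("both lift",tri([(k,(399.8,217.4)),("side",(301.07,179.4))]),"saddle0",tri([(k,(244.5,271)),("side",(341,229))]))
```

```text
side lift [ 0.69690734 -0.0598203   0.1465    ] saddle [ 0.6787954  -0.13743514  0.1145    ] delta [0.01811194 0.07761484 0.032     ] saddle-tcp [ 0.07977792 -0.03686078  0.05287133] TCP goal [ 0.61712942 -0.02295952  0.09362867]
wrist lift [ 0.69572286 -0.06032963  0.1465    ] saddle [ 0.63353032 -0.24655408  0.11      ]
both lift [ 0.69536502 -0.0604967   0.14758835] saddle0 [ 0.63506529 -0.24771063  0.10991283]
```

Call:
jog_arm --plan '[{"x": 0.01,"y": 0.05,"z": 0.007,"wx": 0,"wy": 0,"wz": 0},{"x": 0.02,"y": 0.1,"z": 0.007,"wx": 0,"wy": 0,"wz": 0},{"x": 0.03,"y": 0.15,"z": 0.007,"wx": 0,"wy": 0,"wz": 0},{"x": 0.04,"y": 0.2,"z": 0.007,"wx": 0,"wy": 0,"wz": 0},{"x": 0.05,"y": 0.25,"z": 0.007,"wx": 0,"wy": 0,"wz": 0},{"x": 0.06,"y": 0.3,"z": 0.007,"wx": 0,"wy": 0,"wz": 0},{"x": 0.07,"y": 0.35,"z": 0.007,"wx": 0,"wy": 0,"wz": 0},{"x": 0.076,"y": 0.393,"z": 0.007,"wx": 0,"wy": 0,"wz": 0},{"x": 0.076,"y": 0.393,"z": 0.007,"wx": 0,"wy": 0,"wz": 0},{"x": 0.076,"y": 0.393,"z": 0.007,"wx": 0,"wy": 0,"wz": 0}]'

```text
t: 8.97
eef_pos: [0.6188, -0.0221, 0.0605]
tool_rot: [0.005, 0.217, 0.976, 0.002]
contact_force: [-0.2, -0.3, -9.9]
gripper_width: 0.508
```

Run:
```python
from h import *
p,r=tool(); print(p,monitor.get_obs()["contact_force"],to([.6185,-.023,.0566]))
s=cams.read_camera("side"); cv2.imwrite("pics/s5.png",s[...,::-1])
cv2.imwrite("pics/s5c.png",cv2.resize(s[120:270,210:360,::-1],None,fx=4,fy=4,interpolation=cv2.INTER_CUBIC))
print(proj("side",[.6955,-.0602,.1465]),proj("side",[.6955,-.0602,.1195]))
```

```text
[ 0.61875121 -0.02209521  0.06053415] [-0.19583977 -0.26036347 -9.90840393] ([-0.0006, -0.0048, 0.0196], [0.0, 0.0, 0.0])
[300.89183768 179.66178218] [299.99752798 186.40877716]
```

View pics/s5c.png

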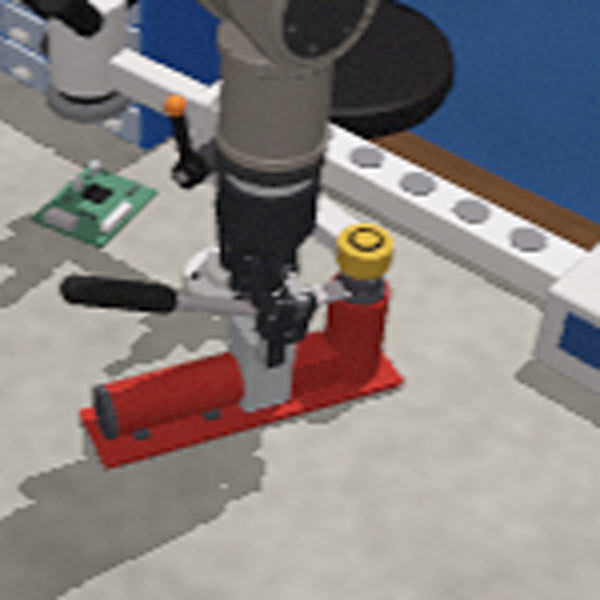

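Call:
jog_arm --plan '[{"x": 0,"y": -0.005,"z": 0.008,"wx": 0,"wy": 0,"wz": 0},{"x": 0,"y": -0.005,"z": 0.016,"wx": 0,"wy": 0,"wz": 0},{"x": 0,"y": -0.005,"z": 0.022,"wx": 0,"wy": 0,"wz": 0},{"x": 0,"y": -0.005,"z": 0.024,"wx": 0,"wy": 0,"wz": 0},{"x": 0,"y": -0.005,"z": 0.024,"wx": 0,"wy": 0,"wz": 0}]'

```text
t: 9.43
eef_pos: [0.6177, -0.0257, 0.0567]
tool_rot: [0.004, 0.218, 0.976, 0.002]
contact_force: [-5.0, -1.0, 1.8]
gripper_width: 0.503
```

Call:
jog_arm --plan '[{"x": 0,"y": 0,"z": -0.008,"wx": 0,"wy": 0,"wz": 0},{"x": 0,"y": 0.007,"z": -0.01,"wx": 0,"wy": 0,"wz": 0},{"x": 0,"y": 0.014,"z": -0.01,"wx": 0,"wy": 0,"wz": 0},{"x": 0,"y": 0.014,"z": -0.01,"wx": 0,"wy": 0,"wz": 0}]'

```text
t: 9.77
eef_pos: [0.6191, -0.0225, 0.0585]
tool_rot: [0.004, 0.218, 0.976, 0.002]
contact_force: [0.0, -0.1, -9.0]
gripper_width: 0.502
```

Run:
```python
from h import *
ps=[]
for i in range(4):
    ps.append(np.r_[tool()[0],monitor.get_obs()["contact_force"]]); s=cams.read_camera("side")
print(np.round(ps,4)); cv2.imwrite("pics/s6.png",s[...,::-1])
print(to([.6185,-.023,.0566]))
```

```text
[[ 6.1910e-01 -2.2500e-02  5.8500e-02  1.5000e-03 -1.3060e-01 -9.0189e+00]
 [ 6.1900e-01 -2.2600e-02  5.8500e-02  3.5850e-01 -2.0680e-01 -8.3377e+00]
 [ 6.1880e-01 -2.2700e-02  5.8400e-02  1.7240e-01 -3.7600e-01 -9.2195e+00]
 [ 6.1880e-01 -2.2900e-02  5.8500e-02 -3.7530e-01 -5.5840e-01 -9.6212e+00]]
([0.0013, -0.0004, 0.0095], [0.0, 0.0, 0.0])
```

Call:
jog_arm --plan '[{"x": 0,"y": 0,"z": 0.006,"wx": 0,"wy": 0,"wz": 0},{"x": 0,"y": 0,"z": 0.011,"wx": 0,"wy": 0,"wz": 0},{"x": 0,"y": 0,"z": 0.011,"wx": 0,"wy": 0,"wz": 0},{"x": 0,"y": 0,"z": 0.011,"wx": 0,"wy": 0,"wz": 0}]'

```text
t: 10.3
eef_pos: [0.6188, -0.0231, 0.0567]
tool_rot: [0.004, 0.218, 0.976, 0.002]
contact_force: [-3.6, 0.4, -1.4]
gripper_width: 0.502
```

Call:
jog_arm --plan '[{"x": 0,"y": 0,"z": 0,"wx": 0,"wy": 0,"wz": 0},{"x": 0,"y": 0,"z": 0,"wx": 0,"wy": 0,"wz": 0},{"x": 0,"y": 0,"z": 0,"wx": 0,"wy": 0,"wz": 0},{"x": 0,"y": 0,"z": 0,"wx": 0,"wy": 0,"wz": 0},{"x": 0,"y": 0,"z": 0,"wx": 0,"wy": 0,"wz": 0},{"x": 0,"y": 0,"z": 0,"wx": 0,"wy": 0,"wz": 0},{"x": 0,"y": 0,"z": 0,"wx": 0,"wy": 0,"wz": 0},{"x": 0,"y": 0,"z": 0,"wx": 0,"wy": 0,"wz": 0}]' --hand 1

```text
t: 10.97
eef_pos: [0.6189, -0.0231, 0.0568]
tool_rot: [0.004, 0.218, 0.976, 0.002]
contact_force: [0.3, -0.0, 0.5]
gripper_width: 0.996
```

Call:
jog_arm --plan '[{"x": 0,"y": 0,"z": -0.15,"wx": 0,"wy": 0,"wz": 0},{"x": 0,"y": 0,"z": -0.3,"wx": 0,"wy": 0,"wz": 0},{"x": 0,"y": 0,"z": -0.45,"wx": 0,"wy": 0,"wz": 0},{"x": 0,"y": 0,"z": -0.6,"wx": 0,"wy": 0,"wz": 0},{"x": 0,"y": 0,"z": -0.75,"wx": 0,"wy": 0,"wz": 0},{"x": 0.2,"y": 0,"z": -0.9,"wx": 0,"wy": 0,"wz": 0},{"x": 0.4,"y": 0,"z": -0.9,"wx": 0,"wy": 0,"wz": 0},{"x": 0.6,"y": 0,"z": -0.9,"wx": 0,"wy": 0,"wz": 0},{"x": 0.6,"y": 0,"z": -0.9,"wx": 0,"wy": 0,"wz": 0},{"x": 0.6,"y": 0,"z": -0.9,"wx": 0,"wy": 0,"wz": 0}]'

```text
t: 11.8
eef_pos: [0.5065, 0.0291, 0.2359]
tool_rot: [0.004, 0.217, 0.976, 0.003]
contact_force: [0.6, 0.7, -0.5]
gripper_width: 0.999
```

Run:
```python
from h import *
a=np.radians(65); Rt=R.from_matrix(np.array([[-np.sin(a),np.cos(a),0],[np.cos(a),np.sin(a),0],[0,0,-1]]))
k=cams.get_calibration("wrist"); im=cams.read_camera("wrist"); s=cams.read_camera("side")
p,r=tool(); print(p)
cv2.imwrite("pics/s7.png",s[...,::-1]); cv2.imwrite("pics/w7.png",im[...,::-1])
for c in("wrist","side"):
  for n,z in (("handle_tip",.156),("grip_block",.07),("jack",0),("clamp_tip",.22),("clamp_hub",.158),("sleeve_top",.2),("red_line",.215),("lift_point",.1205)):
    for q in finder.place_of(c,n)[:2]: print(c,n,np.round(q["location"],1),round(q["confidence"],2),np.round(atz(c if c=="side" else k,q["location"],z),4))
cv2.imwrite("pics/c7.png",np.hstack([cv2.resize(im[...,::-1],(400,300)),cv2.resize(s[100:250,180:380,::-1],(400,300),interpolation=cv2.INTER_CUBIC)]))
print(to([.4939,.0353,.19],Rt), np.degrees(np.arctan2(*r.as_matrix()[[1,0],1])))
```

```text
[0.50937638 0.02768084 0.23634351]
wrist handle_tip [258.3 185.6] 0.93 [0.4984 0.0339 0.156 ]
wrist grip_block [259.1 285.9] 0.98 [ 0.6235 -0.0232  0.07  ]
wrist grip_block [362.2 282.3] 0.6 [0.6656 0.0757 0.07  ]
wrist jack [256.4 310.1] 0.6 [ 0.6989 -0.0618  0.    ]
side handle_tip [231.9 193.3] 0.68 [0.497 0.039 0.156]
side grip_block [275.2 205.6] 0.62 [ 0.6175 -0.0286  0.07  ]
side grip_block [138.6 180. ] 0.3 [0.3958 0.3848 0.07  ]
side jack [299.3 212.8] 0.76 [ 0.7064 -0.0642  0.    ]
side clamp_tip [252.2 148.8] 0.43 [0.6339 0.0878 0.22  ]
side clamp_hub [250.3 165.7] 0.52 [0.6285 0.0897 0.158 ]
side sleeve_top [272.7 140.8] 0.61 [0.7359 0.0914 0.2   ]
side red_line [140.1 178.4] 0.32 [0.3203 0.2151 0.215 ]
side lift_point [299.4 182.6] 0.8 [ 0.7081 -0.0481  0.1205]
([0.0847, 0.0018, 0.2287], [0.0018, 0.0024, -0.0011]) 64.82742209614625
```

View pics/c7.png

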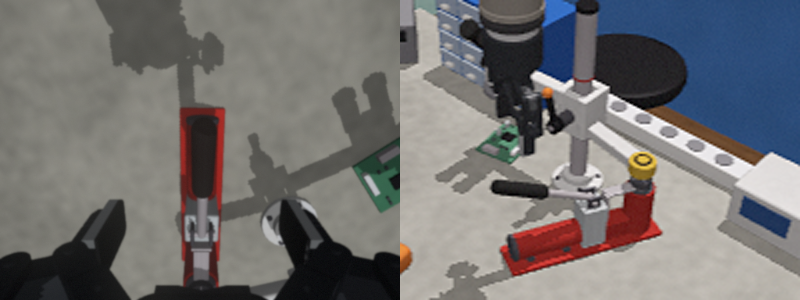

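The side view shows the saddle under the yellow disc with a small gap, and nothing blocks the sleeve edge or the red line. The handle tip sits where the geometry predicts. I'll shut the fingers and start pumping.

Call:
jog_arm --plan '[{"x": 0.085,"y": 0,"z": 0.1,"wx": 0,"wy": 0,"wz": 0},{"x": 0.085,"y": 0,"z": 0.2,"wx": 0,"wy": 0,"wz": 0},{"x": 0.085,"y": 0,"z": 0.2,"wx": 0,"wy": 0,"wz": 0},{"x": 0.085,"y": 0,"z": 0.2,"wx": 0,"wy": 0,"wz": 0},{"x": 0.085,"y": 0,"z": 0.2,"wx": 0,"wy": 0,"wz": 0},{"x": 0.085,"y": 0,"z": 0.2,"wx": 0,"wy": 0,"wz": 0},{"x": 0.085,"y": 0,"z": 0.25,"wx": 0,"wy": 0,"wz": 0},{"x": 0.085,"y": 0,"z": 0.29,"wx": 0,"wy": 0,"wz": 0},{"x": 0.085,"y": 0,"z": 0.29,"wx": 0,"wy": 0,"wz": 0}]' --hand -1 --grip_force 40

```text
t: 13.45
eef_pos: [0.4928, 0.0349, 0.1762]
tool_rot: [0.003, 0.218, 0.976, 0.001]
contact_force: [-0.2, -0.3, 0.5]
gripper_width: 0.002
```

Call:
jog_arm --plan '[{"x": 0,"y": 0,"z": 0.05,"wx": 0,"wy": 0,"wz": 0},{"x": 0.015,"y": 0,"z": 0.09,"wx": 0,"wy": 0,"wz": 0},{"x": 0.028,"y": 0,"z": 0.13,"wx": 0,"wy": 0,"wz": 0},{"x": 0.038,"y": 0,"z": 0.17,"wx": 0,"wy": 0,"wz": 0},{"x": 0.048,"y": 0,"z": 0.21,"wx": 0,"wy": 0,"wz": 0},{"x": 0.055,"y": 0,"z": 0.25,"wx": 0,"wy": 0,"wz": 0}]'

```text
t: 13.95
eef_pos: [0.4827, 0.0404, 0.1257]
tool_rot: [0.003, 0.218, 0.976, 0.002]
contact_force: [-3.6, 2.6, 8.2]
gripper_width: -0.002
```

Call:
jog_arm --plan '[{"x": 0.003,"y": 0,"z": 0.04,"wx": 0,"wy": 0,"wz": 0},{"x": 0.006,"y": 0,"z": 0.08,"wx": 0,"wy": 0,"wz": 0},{"x": 0.009,"y": 0,"z": 0.09,"wx": 0,"wy": 0,"wz": 0},{"x": 0.009,"y": 0,"z": 0.09,"wx": 0,"wy": 0,"wz": 0}]'

```text
t: 14.28
eef_pos: [0.4804, 0.0416, 0.1068]
tool_rot: [0.002, 0.218, 0.976, 0.002]
contact_force: [-4.2, 1.7, 7.2]
gripper_width: 0.002
```

```bash
cat > look.py <<'E'
from h import *
import sys
s=cams.read_camera("side"); cv2.imwrite(f"pics/{sys.argv[1]}.png",s[...,::-1])
o=monitor.get_obs(); print(np.round(o["t"],2),np.round(o["eef_pos"],4),np.round(o["contact_force"],1))
ref=cv2.imread("pics/s7.png").astype(np.float32); g=s[...,::-1].astype(np.float32)
def shift(x,y,w,h): # subpixel shift of a patch against s7, upwards positive
    from scipy.ndimage import shift as sh
    a=ref[y-4:y+h+4,x-4:x+w+4]; b=g[y:y+h,x:x+w]; best=[]
    ds=np.arange(-4,4.01,.1)
    for d in ds: best.append(np.abs(sh(a,(d,0,0),order=1)[4:-4,4:-4]-b).mean())
    return ds[int(np.argmin(best))],min(best)
print("disc shift px(+down)",shift(291,172,20,14),"saddle")
for n in("sleeve_top","clamp_tip"): print(n,[(np.round(q["location"],1).tolist(),round(q["confidence"],2)) for q in finder.place_of("side",n)[:1]])
E
python3 look.py p1
```

```text
14.33 [0.4804 0.0416 0.1071] [-3.9  1.1  7.2]
disc shift px(+down) (np.float64(3.552713678800501e-15), np.float32(1.8857143)) saddle
sleeve_top [([270.4, 189.4], 0.65)]
clamp_tip [([255.4, 148.6], 0.54)]
```

Call:
jog_arm --plan '[{"x": 0.005,"y": 0,"z": -0.05,"wx": 0,"wy": 0,"wz": 0},{"x": 0,"y": 0,"z": -0.13,"wx": 0,"wy": 0,"wz": 0},{"x": -0.02,"y": 0,"z": -0.21,"wx": 0,"wy": 0,"wz": 0},{"x": -0.04,"y": 0,"z": -0.29,"wx": 0,"wy": 0,"wz": 0},{"x": -0.06,"y": 0,"z": -0.34,"wx": 0,"wy": 0,"wz": 0},{"x": -0.06,"y": 0,"z": -0.34,"wx": 0,"wy": 0,"wz": 0},{"x": -0.06,"y": 0,"z": -0.34,"wx": 0,"wy": 0,"wz": 0}]'

```text
t: 15.02
eef_pos: [0.4911, 0.0363, 0.1753]
tool_rot: [0.002, 0.218, 0.976, 0.002]
contact_force: [0.2, 0.2, 0.1]
gripper_width: -0.001
```

Call:
jog_arm --plan '[{"x": 0.005,"y": 0,"z": 0.05,"wx": 0,"wy": 0,"wz": 0},{"x": 0.02,"y": 0,"z": 0.09,"wx": 0,"wy": 0,"wz": 0},{"x": 0.033,"y": 0,"z": 0.13,"wx": 0,"wy": 0,"wz": 0},{"x": 0.043,"y": 0,"z": 0.17,"wx": 0,"wy": 0,"wz": 0},{"x": 0.053,"y": 0,"z": 0.2,"wx": 0,"wy": 0,"wz": 0}]'

```text
t: 15.43
eef_pos: [0.4812, 0.0415, 0.1341]
tool_rot: [0.001, 0.218, 0.976, 0.002]
contact_force: [-0.2, 1.3, 11.6]
gripper_width: -0.002
```

```bash
python3 look.py p2
```

```text
15.48 [0.481  0.0416 0.1334] [1.3 2.  7.4]
disc shift px(+down) (np.float64(-0.09999999999999654), np.float32(6.8701196)) saddle
sleeve_top [([274.3, 141.8], 0.96)]
clamp_tip [([253.7, 150.0], 0.68)]
```

Call:
jog_arm --plan '[{"x": 0.004,"y": 0,"z": 0.03,"wx": 0,"wy": 0,"wz": 0},{"x": 0.006,"y": 0,"z": 0.05,"wx": 0,"wy": 0,"wz": 0},{"x": 0.006,"y": 0,"z": 0.05,"wx": 0,"wy": 0,"wz": 0}]'

```text
t: 15.83
eef_pos: [0.4793, 0.0425, 0.1231]
tool_rot: [0.0, 0.217, 0.976, 0.002]
contact_force: [-3.0, 1.3, 12.8]
gripper_width: 0.006
```

Call:
jog_arm --plan '[{"x": 0.003,"y": 0,"z": 0.03,"wx": 0,"wy": 0,"wz": 0},{"x": 0.004,"y": 0,"z": 0.06,"wx": 0,"wy": 0,"wz": 0},{"x": 0.005,"y": 0,"z": 0.08,"wx": 0,"wy": 0,"wz": 0},{"x": 0.005,"y": 0,"z": 0.08,"wx": 0,"wy": 0,"wz": 0}]'

```text
t: 16.17
eef_pos: [0.4776, 0.0434, 0.1059]
tool_rot: [-0.0, 0.217, 0.976, 0.001]
contact_force: [-2.0, 1.9, 11.2]
gripper_width: -0.001
```

```bash
python3 look.py p3
python3 - <<'E'
from h import *
f=lambda n:cv2.resize(cv2.imread(f"pics/{n}.png")[165:215,275:325],(400,400),interpolation=cv2.INTER_CUBIC)
cv2.imwrite("pics/d8.png",np.hstack([f("s7"),f("p3")]))
E
```

```text
16.22 [0.4777 0.0434 0.1062] [-1.9  2.  11.3]
disc shift px(+down) (np.float64(-0.3999999999999968), np.float32(9.161904)) saddle
sleeve_top [([156.1, 231.3], 0.68)]
clamp_tip [([253.1, 145.7], 0.7)]
```

View pics/d8.png

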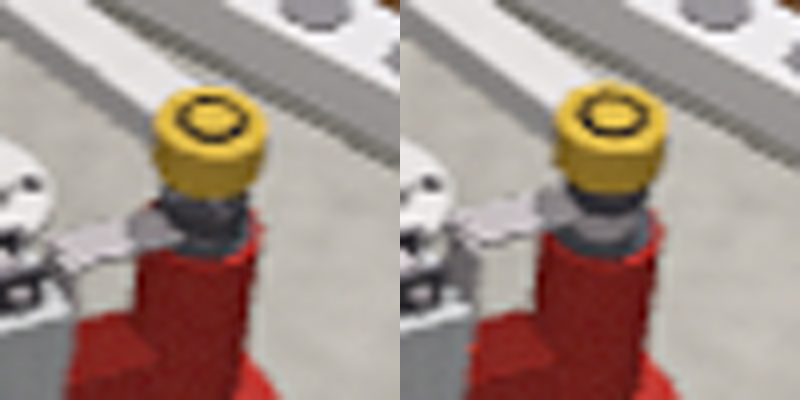

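Call:
jog_arm --plan '[{"x": 0,"y": 0,"z": -0.05,"wx": 0,"wy": 0,"wz": 0},{"x": -0.01,"y": 0,"z": -0.13,"wx": 0,"wy": 0,"wz": 0},{"x": -0.03,"y": 0,"z": -0.21,"wx": 0,"wy": 0,"wz": 0},{"x": -0.05,"y": 0,"z": -0.29,"wx": 0,"wy": 0,"wz": 0},{"x": -0.065,"y": 0,"z": -0.35,"wx": 0,"wy": 0,"wz": 0},{"x": -0.065,"y": 0,"z": -0.35,"wx": 0,"wy": 0,"wz": 0},{"x": -0.065,"y": 0,"z": -0.35,"wx": 0,"wy": 0,"wz": 0}]'

```text
t: 16.9
eef_pos: [0.4887, 0.0377, 0.1754]
tool_rot: [-0.001, 0.217, 0.976, 0.001]
contact_force: [-0.4, 0.3, -0.2]
gripper_width: -0.002
```

Call:
jog_arm --plan '[{"x": 0.005,"y": 0,"z": 0.05,"wx": 0,"wy": 0,"wz": 0},{"x": 0.02,"y": 0,"z": 0.09,"wx": 0,"wy": 0,"wz": 0},{"x": 0.033,"y": 0,"z": 0.13,"wx": 0,"wy": 0,"wz": 0},{"x": 0.043,"y": 0,"z": 0.17,"wx": 0,"wy": 0,"wz": 0},{"x": 0.05,"y": 0,"z": 0.2,"wx": 0,"wy": 0,"wz": 0}]'

```text
t: 17.32
eef_pos: [0.4787, 0.0428, 0.1338]
tool_rot: [-0.002, 0.217, 0.976, 0.001]
contact_force: [0.4, 2.4, 6.9]
gripper_width: -0.004
```

Call:
jog_arm --plan '[{"x": 0.006,"y": 0,"z": 0.04,"wx": 0,"wy": 0,"wz": 0},{"x": 0.008,"y": 0,"z": 0.07,"wx": 0,"wy": 0,"wz": 0},{"x": 0.01,"y": 0,"z": 0.09,"wx": 0,"wy": 0,"wz": 0},{"x": 0.01,"y": 0,"z": 0.09,"wx": 0,"wy": 0,"wz": 0}]'

```text
t: 17.65
eef_pos: [0.4759, 0.0442, 0.1139]
tool_rot: [-0.003, 0.216, 0.976, 0.001]
contact_force: [-1.0, 2.4, 5.5]
gripper_width: -0.0
```

```bash
python3 look.py p4
```

```text
17.7 [0.4759 0.0442 0.1143] [-0.9  2.4  5.8]
disc shift px(+down) (np.float64(-0.4999999999999969), np.float32(9.419642)) saddle
sleeve_top [([271.9, 141.6], 0.84)]
clamp_tip [([250.8, 146.1], 0.67)]
```

```bash
cat > meas.py <<'E'
from h import *
import sys
def yellow(im):
    h=cv2.cvtColor(im,cv2.COLOR_BGR2HSV); m=cv2.inRange(h,(18,90,60),(35,255,255)); w=np.zeros_like(m); cv2.circle(w,(301,180),14,255,-1); m&=w
    M=cv2.moments(m,True); return M["m10"]/M["m00"],M["m01"]/M["m00"],M["m00"]
C=np.array([.7165,.0815])
def prof(im,zs,off=0):
    P=np.array([proj("side",[*C,z]) for z in zs],np.float32)+[off,0]; P=P.astype(np.float32)
    return cv2.remap(im,P[:,:1],P[:,1:],cv2.INTER_LINEAR)[:,0]
if __name__=="__main__":
    for n in sys.argv[1:]:
        im=cv2.imread(f"pics/{n}.png"); print(n,np.round(yellow(im),2))
    zs=np.arange(.17,.25,.004); print(proj("side",[*C,.2]))
    for z,a in zip(zs,np.hstack([prof(cv2.imread(f"pics/{sys.argv[1]}.png"),zs,o) for o in(0,)]+[prof(cv2.imread(f"pics/{sys.argv[-1]}.png"),zs,0)])): print(round(z,3),a)
E
python3 meas.py side0 s7 p1 p2 p3 p4
```

```text
side0 [300.61 182.38 160.  ]
s7 [300.57 182.49 163.  ]
p1 [300.6  182.54 162.  ]
p2 [300.7  182.35 161.  ]
p3 [300.72 181.9  158.  ]
p4 [300.69 181.74 159.  ]
[271.12045206 144.34973832]
0.17 [130 130 134 138 139 142]
0.174 [161 161 165 139 139 143]
0.178 [222 222 226 198 200 203]
0.182 [212 212 215 228 229 233]
0.186 [160 160 164 225 226 230]
0.19 [ 95  92  98 138 138 142]
0.194 [105 102 109 109 107 112]
0.198 [107 105 110 112 110 115]
0.202 [109 107 112 112 110 115]
0.206 [109 105 112 113 111 117]
0.21 [104 101 112 106 103 116]
0.214 [ 69  69 112  72  73 119]
0.218 [ 72  72 114  75  75 119]
0.222 [112 108 112 117 114 117]
0.226 [109 106 111 114 112 117]
0.23 [109 106 112 114 111 118]
0.234 [108 104 111 115 111 117]
0.238 [108 105 111 114 110 117]
0.242 [108 105 112 114 111 118]
0.246 [107 104 110 113 110 116]
```

Call:
jog_arm --plan '[{"x": -0.002,"y": 0,"z": 0.015,"wx": 0,"wy": 0,"wz": 0},{"x": -0.004,"y": 0,"z": 0.025,"wx": 0,"wy": 0,"wz": 0}]'

```text
t: 17.97
eef_pos: [0.4757, 0.0443, 0.1095]
tool_rot: [-0.004, 0.216, 0.976, 0.001]
contact_force: [-4.4, 4.1, 9.1]
gripper_width: 0.004
```

Call:
jog_arm --plan '[{"x": 0,"y": 0,"z": 0.01,"wx": 0,"wy": 0,"wz": 0},{"x": 0,"y": 0,"z": 0.01,"wx": 0,"wy": 0,"wz": 0}]'

```text
t: 18.13
eef_pos: [0.4755, 0.0444, 0.1074]
tool_rot: [-0.004, 0.216, 0.976, 0.001]
contact_force: [-0.3, 2.0, 10.5]
gripper_width: -0.002
```

```bash
python3 look.py p5; python3 meas.py p4 p5 | head -2;  python3 - <<'E'
from h import *
f=lambda n:cv2.resize(cv2.imread(f"pics/{n}.png")[165:215,275:325],(400,400),interpolation=cv2.INTER_CUBIC)
g=lambda n:cv2.resize(cv2.imread(f"pics/{n}.png")[165:265,200:300],(400,400),interpolation=cv2.INTER_CUBIC)
cv2.imwrite("pics/d9.png",np.hstack([g("p5"),f("p5")]))
E
```

```text
18.18 [0.4755 0.0444 0.1075] [-0.7  1.9  9.3]
disc shift px(+down) (np.float64(-0.4999999999999969), np.float32(9.024405)) saddle
sleeve_top [([270.8, 141.4], 0.87)]
clamp_tip [([253.6, 145.7], 0.55)]
p4 [300.69 181.74 159.  ]
p5 [300.71 181.84 161.  ]
```

View pics/d9.png

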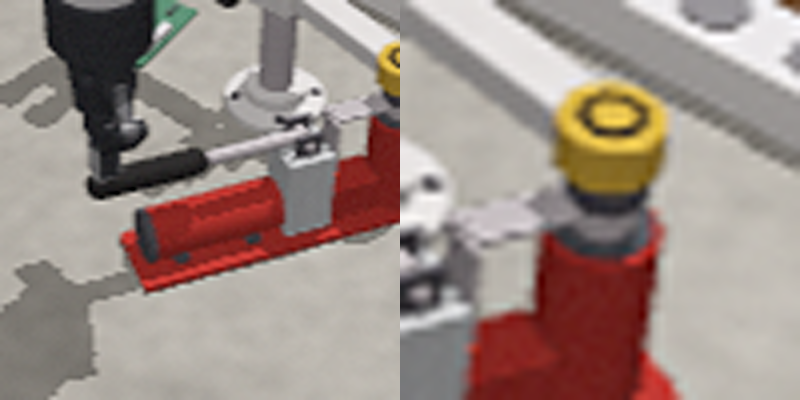

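The saddle now bears on the pad: the disc rose about 0.7 px (roughly 3 mm, the clamp's play), and further pumping gives no more lift. Next I'll let the handle up and go to the clamp lever.

Call:
jog_arm --plan '[{"x": 0,"y": 0,"z": -0.05,"wx": 0,"wy": 0,"wz": 0},{"x": -0.01,"y": 0,"z": -0.13,"wx": 0,"wy": 0,"wz": 0},{"x": -0.03,"y": 0,"z": -0.21,"wx": 0,"wy": 0,"wz": 0},{"x": -0.06,"y": 0,"z": -0.3,"wx": 0,"wy": 0,"wz": 0},{"x": -0.08,"y": 0,"z": -0.4,"wx": 0,"wy": 0,"wz": 0},{"x": -0.08,"y": 0,"z": -0.55,"wx": 0,"wy": 0,"wz": 0},{"x": -0.08,"y": 0,"z": -0.7,"wx": 0,"wy": 0,"wz": 0},{"x": -0.08,"y": 0,"z": -0.9,"wx": 0,"wy": 0,"wz": -0.03},{"x": -0.08,"y": 0,"z": -0.95,"wx": 0,"wy": 0,"wz": -0.06},{"x": -0.08,"y": 0,"z": -0.95,"wx": 0,"wy": 0,"wz": -0.1},{"x": -0.08,"y": 0,"z": -0.95,"wx": 0,"wy": 0,"wz": -0.14},{"x": -0.08,"y": 0,"z": -0.95,"wx": 0,"wy": 0,"wz": -0.14}]'

```text
t: 19.28
eef_pos: [0.4906, 0.0363, 0.2974]
tool_rot: [-0.004, -0.004, 1.0, 0.002]
contact_force: [0.6, -0.6, 0.2]
gripper_width: 0.0
```

```bash
python3 look.py p6; python3 meas.py p6 p6 | head -1;  python3 - <<'E'
from h import *
k=cams.get_calibration("wrist"); im=cams.read_camera("wrist"); t=cams.read_camera("top"); s=cv2.imread("pics/p6.png")[...,::-1]
cv2.imwrite("pics/w6.png",im[...,::-1]); cv2.imwrite("pics/t6.png",t[...,::-1])
ob=[]
for c,i in (("side",s),("top",t),("wrist",im)):
    h=cv2.cvtColor(np.ascontiguousarray(i),cv2.COLOR_RGB2HSV); m=cv2.inRange(h,(4,170,120),(14,255,255))
    n,_,st,ce=cv2.connectedComponentsWithStats(m)
    print(c,[(st[j][4],np.round(ce[j],1).tolist()) for j in range(1,n) if st[j][4]>3][:6])
    print(c,[(np.round(q["location"],1).tolist(),round(q["confidence"],2)) for q in finder.place_of(c,"clamp_tip")[:2]],[(np.round(q["location"],1).tolist(),round(q["confidence"],2)) for q in finder.place_of(c,"clamp_hub")[:2]])
print(tool()[0],np.degrees(np.arctan2(*tool()[1].as_matrix()[[1,0],1])),tool()[1].as_matrix()[:,2])
print(proj("side",[.635,.083,.226]),proj("top",[.635,.083,.226]),proj("wrist",[.635,.083,.226]))
E
```

```text
19.33 [0.4906 0.0363 0.2971] [-0.3 -0.6 -0.5]
disc shift px(+down) (np.float64(3.552713678800501e-15), np.float32(4.0380955)) saddle
sleeve_top [([274.5, 141.2], 0.82)]
clamp_tip [([251.8, 150.2], 0.55)]
p6 [300.59 182.35 164.  ]
side [(np.int32(15), [253.4, 146.1]), (np.int32(870), [159.0, 227.6])]
side [([251.8, 150.2], 0.55)] [([251.3, 166.6], 0.7)]
top [(np.int32(4), [287.5, 149.0]), (np.int32(5), [229.2, 242.4]), (np.int32(4), [233.2, 246.2])]
top [([240.1, 155.1], 0.62)] [([240.2, 162.3], 0.4)]
wrist [(np.int32(2663), [423.5, 32.2]), (np.int32(16), [397.2, 3.0]), (np.int32(26), [436.1, 3.8]), (np.int32(5), [381.4, 4.8]), (np.int32(6), [393.0, 6.0]), (np.int32(47), [428.0, 23.2])]
wrist [] []
[0.49131177 0.03690774 0.29740521] 90.18963135108588 [-0.00710951  0.00400335 -0.99996671]
[253.62384177 147.62144014] [242.51111182 157.0735647 ] [315.84246959 374.35564641]
```

Call:
jog_arm --plan '[{"x": -0.2,"y": 0,"z": 0,"wx": 0,"wy": 0,"wz": 0},{"x": -0.4,"y": 0,"z": 0,"wx": 0,"wy": 0,"wz": 0},{"x": -0.6,"y": 0,"z": 0,"wx": 0,"wy": 0,"wz": 0},{"x": -0.705,"y": 0,"z": 0,"wx": 0,"wy": 0,"wz": 0},{"x": -0.705,"y": 0,"z": 0.1,"wx": 0,"wy": 0,"wz": 0},{"x": -0.705,"y": 0,"z": 0.2,"wx": 0,"wy": 0,"wz": 0},{"x": -0.705,"y": 0,"z": 0.3,"wx": 0,"wy": 0,"wz": 0},{"x": -0.705,"y": 0,"z": 0.375,"wx": 0,"wy": 0,"wz": 0},{"x": -0.705,"y": 0,"z": 0.375,"wx": 0,"wy": 0,"wz": 0},{"x": -0.705,"y": 0,"z": 0.375,"wx": 0,"wy": 0,"wz": 0}]'

```text
t: 20.67
eef_pos: [0.6314, 0.0377, 0.2209]
tool_rot: [-0.004, -0.002, 1.0, 0.002]
contact_force: [0.6, -0.4, 0.3]
gripper_width: -0.002
```

Run:
```python
from h import *
print(tri([("side",(253.4,146.1)),("top",(241.9,156.3))]))
k=cams.get_calibration("wrist"); im=cams.read_camera("wrist"); s=cams.read_camera("side")
cv2.imwrite("pics/w8.png",im[...,::-1]); cv2.imwrite("pics/p7.png",s[...,::-1])
print(tool()[0],monitor.get_obs()["contact_force"])
cv2.imwrite("pics/c8.png",np.hstack([cv2.resize(im[...,::-1],(400,300)),cv2.resize(s[100:190,210:330,::-1],(400,300),interpolation=cv2.INTER_CUBIC)]))
```

```text
[0.63693067 0.08527389 0.22955116]
[0.63252458 0.03761214 0.22264019] [0.26394984 0.31712298 0.24482211]
```

View pics/c8.png

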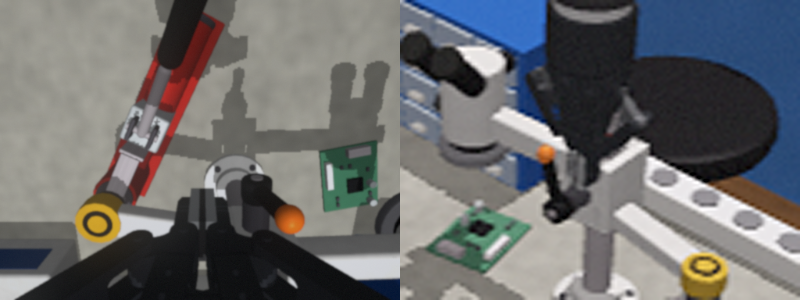

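The view shows the shut fingers just to the right of the orange knob, at knob height. I'll push the lever over to the left.

Call:
jog_arm --plan '[{"x": -0.01,"y": 0.06,"z": 0,"wx": 0,"wy": 0,"wz": 0},{"x": -0.01,"y": 0.1,"z": 0,"wx": 0,"wy": 0,"wz": 0},{"x": -0.01,"y": 0.145,"z": 0.005,"wx": 0,"wy": 0,"wz": 0},{"x": -0.01,"y": 0.19,"z": 0.011,"wx": 0,"wy": 0,"wz": 0},{"x": -0.01,"y": 0.23,"z": 0.02,"wx": 0,"wy": 0,"wz": 0},{"x": -0.01,"y": 0.27,"z": 0.031,"wx": 0,"wy": 0,"wz": 0}]'

```text
t: 21.27
eef_pos: [0.6351, 0.0915, 0.2181]
tool_rot: [-0.002, -0.001, 1.0, 0.002]
contact_force: [-0.9, -2.2, 5.6]
gripper_width: -0.006
```

Call:
jog_arm --plan '[{"x": 0,"y": 0.034,"z": 0.015,"wx": 0,"wy": 0,"wz": 0},{"x": 0,"y": 0.067,"z": 0.03,"wx": 0,"wy": 0,"wz": 0},{"x": 0,"y": 0.095,"z": 0.045,"wx": 0,"wy": 0,"wz": 0},{"x": 0,"y": 0.12,"z": 0.06,"wx": 0,"wy": 0,"wz": 0},{"x": 0,"y": 0.145,"z": 0.08,"wx": 0,"wy": 0,"wz": 0},{"x": 0,"y": 0.167,"z": 0.1,"wx": 0,"wy": 0,"wz": 0}]'

```text
t: 21.77
eef_pos: [0.6352, 0.1246, 0.1978]
tool_rot: [-0.001, -0.001, 1.0, 0.001]
contact_force: [-0.4, -6.5, 1.6]
gripper_width: 0.001
```

```bash
python3 look.py p8; python3 meas.py p6 p8
python3 - <<'E'
from h import *
i=cv2.imread("pics/p8.png"); h=cv2.cvtColor(i,cv2.COLOR_BGR2HSV); m=cv2.inRange(h,(4,170,120),(14,255,255))
n,_,st,ce=cv2.connectedComponentsWithStats(m); print([(st[j][4],np.round(ce[j],1)) for j in range(1,n) if st[j][4]>3])
for th in (0,.5,.75,1,1.2,1.35): print(th,proj("side",[.637,.083+.066*np.sin(th),.164+.066*np.cos(th)]))
E
```

```text
21.82 [0.6349 0.1256 0.1969] [ 0.6 -3.9 -0.3]
disc shift px(+down) (np.float64(3.552713678800501e-15), np.float32(4.0130954)) saddle
sleeve_top [([273.2, 142.8], 0.93)]
clamp_tip [([242.1, 150.4], 0.71)]
p6 [300.59 182.35 164.  ]
p8 [300.59 182.32 165.  ]
[271.12045206 144.34973832]
0.17 [136 137 140 136 136 140]
0.174 [156 156 160 156 157 160]
0.178 [218 219 222 218 219 222]
0.182 [218 218 221 219 220 222]
0.186 [167 167 171 166 167 171]
0.19 [115 112 118 113 110 116]
0.194 [111 107 113 108 106 112]
0.198 [112 110 116 109 107 113]
0.202 [110 108 114 110 109 114]
0.206 [112 110 115 111 109 114]
0.21 [106 104 117 106 103 116]
0.214 [ 71  72 117  72  71 117]
0.218 [ 74  74 117  74  74 117]
0.222 [115 112 115 115 112 115]
0.226 [113 110 115 113 109 115]
0.23 [112 109 115 112 108 115]
0.234 [112 108 115 113 109 116]
0.238 [113 109 116 112 108 116]
0.242 [113 109 116 113 108 116]
0.246 [112 108 114 113 110 115]
[(np.int32(867), array([159.4, 227.9]))]
0 [254.09502892 146.24701807]
0.5 [246.50120909 144.44984987]
0.75 [243.38938094 145.39695689]
1 [240.99104613 147.4661442 ]
1.2 [239.67034789 149.81930178]
1.35 [239.05406811 151.9223196 ]
```

Call:
jog_arm --plan '[{"x": 0,"y": 0.015,"z": 0.015,"wx": 0,"wy": 0,"wz": 0},{"x": 0,"y": 0.025,"z": 0.03,"wx": 0,"wy": 0,"wz": 0},{"x": 0,"y": 0.03,"z": 0.04,"wx": 0,"wy": 0,"wz": 0},{"x": 0,"y": 0.03,"z": 0.04,"wx": 0,"wy": 0,"wz": 0}]'

```text
t: 22.25
eef_pos: [0.6349, 0.131, 0.1892]
tool_rot: [-0.002, -0.001, 1.0, 0.001]
contact_force: [-0.5, -4.3, 1.2]
gripper_width: 0.0
```

Call:
jog_arm --plan '[{"x": 0,"y": -0.02,"z": -0.1,"wx": 0,"wy": 0,"wz": 0},{"x": 0,"y": -0.05,"z": -0.25,"wx": 0,"wy": 0,"wz": 0},{"x": 0,"y": -0.05,"z": -0.4,"wx": 0,"wy": 0,"wz": 0},{"x": 0.15,"y": -0.1,"z": -0.45,"wx": 0,"wy": 0,"wz": 0.03},{"x": 0.3,"y": -0.2,"z": -0.45,"wx": 0,"wy": 0,"wz": 0.06},{"x": 0.45,"y": -0.3,"z": -0.45,"wx": 0,"wy": 0,"wz": 0.1},{"x": 0.6,"y": -0.4,"z": -0.45,"wx": 0,"wy": 0,"wz": 0.14},{"x": 0.7,"y": -0.47,"z": -0.45,"wx": 0,"wy": 0,"wz": 0.14},{"x": 0.7,"y": -0.47,"z": -0.45,"wx": 0,"wy": 0,"wz": 0.14},{"x": 0.7,"y": -0.47,"z": -0.45,"wx": 0,"wy": 0,"wz": 0.14}]'

```text
t: 23.08
eef_pos: [0.4951, 0.0374, 0.2799]
tool_rot: [-0.002, 0.217, 0.976, 0.002]
contact_force: [0.5, 1.0, 0.5]
gripper_width: 0.003
```

```bash
python3 look.py p9; python3 meas.py p6 p9 |head -2
python3 - <<'E'
from h import *
i=cv2.imread("pics/p9.png"); h=cv2.cvtColor(i,cv2.COLOR_BGR2HSV); m=cv2.inRange(h,(4,150,100),(14,255,255))
n,_,st,ce=cv2.connectedComponentsWithStats(m); print([(st[j][4],np.round(ce[j],1)) for j in range(1,n) if st[j][4]>3])
k=cams.get_calibration("wrist"); cams.read_camera("wrist")
for q in finder.place_of("wrist","handle_tip")[:2]: print(q["confidence"],atz(k,q["location"],.156))
a=np.radians(65); Rt=R.from_matrix(np.array([[-np.sin(a),np.cos(a),0],[np.cos(a),np.sin(a),0],[0,0,-1]]))
print(to([.495,.035,.176],Rt))
E
```

```text
23.13 [0.496  0.0381 0.2799] [0.6 0.6 0.7]
disc shift px(+down) (np.float64(3.552713678800501e-15), np.float32(4.1107144)) saddle
sleeve_top [([272.9, 142.3], 0.74)]
clamp_tip [([240.7, 153.7], 0.46)]
p6 [300.59 182.35 164.  ]
p9 [300.59 182.32 165.  ]
[(np.int32(14), array([239.6, 150.3])), (np.int32(4), array([315.5, 161. ])), (np.int32(16), array([328.6, 167.4])), (np.int32(916), array([158.7, 227.3]))]
0.68 [0.49920445 0.03703341 0.156     ]
([-0.0016, -0.0144, 0.5168], [0.0001, -0.0012, 0.0002])
```

Run:
```python
from h import *
from meas import C
i=cv2.imread("pics/p9.png")
for z in (.346,.23,.215,.2,.18): print(z,proj("side",[*C,z]))
# column top edge: search rows
for r in range(96,152): print(r,i[r,268:278].mean(1).astype(int) if r<108 else (i[r,271].tolist(),i[r,272].tolist()))
k=finder
cams.read_camera("side")
for n in("red_line","sleeve_top","column"): print(n,[(np.round(q["location"],1).tolist(),round(q["confidence"],2)) for q in finder.place_of("side",n)[:3]],[(np.round(q["bbox"],1).tolist(),round(q["confidence"],2)) for q in finder.find_in("side",n)[:2]])
```

```text
0.346 [273.5434788  102.37596732]
0.23 [271.58470958 136.30746688]
0.215 [271.35057118 140.36341528]
0.2 [271.12045206 144.34973832]
0.18 [270.81970192 149.55959322]
96 [76 78 78 78 80 78 78 77 77 79]
97 [79 78 78 78 80 78 75 79 76 78]
98 [77 77 80 80 80 79 83 78 80 79]
99 [79 76 65 59 58 46 44 63 70 75]
100 [73 49 34 36 37 32 32 35 33 40]
101 [39 31 32 39 31 31 37 36 37 34]
102 [35 35 37 39 37 37 33 34 33 33]
103 [27 31 33 38 34 38 39 37 36 35]
104 [33 12 22 27 37 40 41 38 34 32]
105 [26 11 16 22 20 15 14 16 16 16]
106 [75 67 28 14 10 14 15 10  4 41]
107 [ 91 106  99  87  79  65  63  60  89 107]
108 ([110, 107, 114], [114, 111, 119])
109 ([110, 107, 113], [110, 108, 113])
110 ([106, 103, 109], [107, 106, 112])
111 ([107, 106, 111], [109, 107, 112])
112 ([107, 104, 112], [107, 107, 111])
113 ([108, 104, 111], [110, 108, 113])
114 ([109, 104, 112], [109, 106, 112])
115 ([105, 104, 110], [108, 105, 112])
116 ([107, 105, 110], [108, 105, 112])
117 ([108, 106, 112], [109, 107, 112])
118 ([109, 105, 111], [110, 107, 114])
119 ([107, 105, 111], [109, 106, 112])
120 ([111, 108, 114], [110, 
[... 715 characters left out ...]
9 ([118, 115, 116], [116, 113, 114])
140 ([40, 41, 118], [41, 44, 121])
141 ([90, 89, 115], [91, 89, 115])
142 ([113, 109, 115], [114, 111, 117])
143 ([111, 109, 115], [111, 108, 112])
144 ([110, 106, 112], [109, 107, 113])
145 ([114, 111, 118], [110, 107, 113])
146 ([108, 106, 111], [107, 104, 111])
147 ([112, 110, 116], [102, 99, 104])
148 ([167, 168, 172], [191, 191, 195])
149 ([217, 218, 221], [233, 233, 237])
150 ([226, 227, 231], [235, 235, 239])
151 ([166, 168, 172], [201, 202, 205])
red_line [] []
sleeve_top [([275.7, 144.4], 0.66), ([252.9, 163.6], 0.61)] [([210.0, 109.7, 101.0, 79.6], 0.76)]
column [([270.3, 190.2], 0.57), ([155.5, 229.0], 0.49)] [([211.9, 96.7, 97.7, 99.4], 0.76)]
```

Run:
```python
import cv2,numpy as np
i=cv2.imread("pics/p9.png"); np.set_printoptions(linewidth=250)
print("cols",np.arange(258,290)); 
for r in range(136,162): print(r,i[r,258:290,1])
```

```text
cols [258 259 260 261 262 263 264 265 266 267 268 269 270 271 272 273 274 275 276 277 278 279 280 281 282 283 284 285 286 287 288 289]
136 [ 53  56  52  51  51  53  49  50  66  94 107 107 108 108 109 109 107 101  83  38  33  31  35  32  30  33  35  31  32  33  35  35]
137 [ 51  53  53  51  52  54  54  52  61  91 105 109 109 109 111 109 109 102  83  37  33  33  35  37  33  29  34  35  34  35  36  35]
138 [ 46  51  50  52  53  53  54  49  49  81 107 112 109 110 107 111 107 107  80  25  31  39  34  34  34  36  37  37  35  40  33  40]
139 [ 60  41  46  48  49  44  40 120 128  46  70 101 113 115 113 114  92  55  51  45  24  24  33  35  31  35  36  33  36  33  35  31]
140 [221 168  81  41  38  84 204 242 204  83  61  34  32  41  44  35  39  72 203 228 164  39  19  27  33  36  35  36  37  37  33  36]
141 [227 231 219 164 127 205 235 238 204  89 107 109 102  89  89  98 101  93 197 237 235 223 168  68  18  27  34  36  29  36  32  34]
142 [225 228 218 221 235 234 235 221 173  93 105 110 110 109 111 106 103  94 189 232 233 234 213 176 157  67  25  31  34  36  37  34]
143 [220 217 228 230 233 22
[... 1818 characters left out ...]
0 134 153 183 220 236 238 237]
157 [110  73  58  60  60  62  57  56  79 122 137 139 137 136 135 129 129 129 128 127 124 125 125 122 130 144 148 145 151 186 221 235]
158 [ 23  29  54  59  61  59  57  53  43 106 140 138 137 139 134 128 129 129 125 124 122 123 124 123 127 139 149 147 147 143 150 186]
159 [ 19  21  29  50  56  57  55  50  54 111 139 138 139 139 135 128 127 126 125 126 123 120 123 122 123 140 147 148 148 147 146 145]
160 [ 20  24  20  42  56  51  47  36  67 117 138 138 135 139 133 128 128 124 125 121 126 127 118 120 126 140 149 147 148 147 148 146]
161 [ 35  26  16  30  43  45  36  64 116 138 138 140 140 140 135 125 126 124 117 153 209 222 181 123 120 136 148 149 147 146 146 146]
```

```bash
cat > fit.py <<'E'
from h import *
def model(v):
    x,y,yw,z=v; c,s=np.cos(yw),np.sin(yw)
    k=[np.array([x+c*a-s*b,y+s*a+c*b,z]) for a,b in((-.032,-.032),(.032,-.032),(-.032,.032))]
    return np.array([proj("side",q) for q in k])  # F,R,L
def fit(F,Rr,L=None):
    def res(v):
        m=model(v); e=[*(m[0]-F)/.3,*(m[1]-Rr)/.3]
        if L is not None: e+=[*(m[2]-L)/.6]
        return np.array(e+[(v[0]-.7165)/.003,(v[1]-.0845)/.003,(v[2]-.06)/.03])
    r=least_squares(res,[.7165,.0845,.06,.2]); return r.x,model(r.x),r.fun
if __name__=="__main__":
    v,m,f=fit((272.5,151.3),(284.6,143.0)); print(np.round(v,4),np.round(m,1).tolist(),np.round(f,2))
    for row in (139.65,139.8,139.95):
        # red line upper edge on the column's front
        cam=ray("side",(0,0))[0]; d=cam[:2]-v[:2]; d/=np.linalg.norm(d); p=[*(v[:2]+.016*d)]
        z=least_squares(lambda t:proj("side",[*p,t[0]])[1]-row,[.22]).x[0]; print("line top z",row,round(z,4),"need",round(1000*(z-v[3]),1))
E
python3 fit.py
```

```text
[0.7169 0.0841 0.0531 0.2022] [[272.5, 151.4], [284.6, 142.9], [256.5, 143.9]] [-0.06  0.42 -0.   -0.43  0.15 -0.12 -0.23]
line top z 139.65 0.2265 need 24.2
line top z 139.8 0.2259 need 23.7
line top z 139.95 0.2254 need 23.1
```

Call:
jog_arm --plan '[{"x": -0.005,"y": -0.014,"z": 0.15,"wx": 0,"wy": 0,"wz": 0},{"x": -0.005,"y": -0.014,"z": 0.3,"wx": 0,"wy": 0,"wz": 0},{"x": -0.005,"y": -0.014,"z": 0.42,"wx": 0,"wy": 0,"wz": 0},{"x": -0.005,"y": -0.014,"z": 0.5,"wx": 0,"wy": 0,"wz": 0},{"x": -0.005,"y": -0.014,"z": 0.52,"wx": 0,"wy": 0,"wz": 0},{"x": -0.005,"y": -0.014,"z": 0.52,"wx": 0,"wy": 0,"wz": 0}]'

```text
t: 24.18
eef_pos: [0.4942, 0.0336, 0.1745]
tool_rot: [-0.003, 0.217, 0.976, -0.0]
contact_force: [0.1, -0.9, 1.2]
gripper_width: 0.002
```

Call:
jog_arm --plan '[{"x": 0,"y": 0,"z": 0.04,"wx": 0,"wy": 0,"wz": 0},{"x": 0.015,"y": 0,"z": 0.08,"wx": 0,"wy": 0,"wz": 0},{"x": 0.028,"y": 0,"z": 0.12,"wx": 0,"wy": 0,"wz": 0},{"x": 0.038,"y": 0,"z": 0.16,"wx": 0,"wy": 0,"wz": 0},{"x": 0.048,"y": 0,"z": 0.2,"wx": 0,"wy": 0,"wz": 0},{"x": 0.055,"y": 0,"z": 0.24,"wx": 0,"wy": 0,"wz": 0},{"x": 0.06,"y": 0,"z": 0.28,"wx": 0,"wy": 0,"wz": 0},{"x": 0.063,"y": 0,"z": 0.32,"wx": 0,"wy": 0,"wz": 0},{"x": 0.065,"y": 0,"z": 0.335,"wx": 0,"wy": 0,"wz": 0},{"x": 0.065,"y": 0,"z": 0.335,"wx": 0,"wy": 0,"wz": 0}]'

```text
t: 25.02
eef_pos: [0.4814, 0.0407, 0.1078]
tool_rot: [-0.004, 0.217, 0.976, 0.001]
contact_force: [-6.0, 3.6, 11.1]
gripper_width: -0.005
```

```bash
cat > lift.py <<'E'
from h import *
from meas import yellow
import sys
n=sys.argv[1]; s=cams.read_camera("side"); cv2.imwrite(f"pics/{n}.png",s[...,::-1]); i=s[...,::-1].copy()
o=monitor.get_obs(); print(np.round(o["t"],2),np.round(o["eef_pos"],4),np.round(o["contact_force"],1),np.round(tool()[1].as_matrix()[:,2],3))
h=cv2.cvtColor(i,cv2.COLOR_BGR2HSV); m=cv2.inRange(h,(18,90,60),(35,255,255)); w=np.zeros_like(m); w[155:205,285:317]=255; m&=w
M=cv2.moments(m,True); c=(M["m10"]/M["m00"],M["m01"]/M["m00"])
z=[least_squares(lambda t:proj("side",[.6955,-.0602,t[0]])[1]-r,[.14]).x[0] for r in (182.35,c[1])]
print("disc",np.round(c,2),M["m00"],"rise mm",round(1000*(z[1]-z[0]),1))
np.set_printoptions(linewidth=200)
if len(sys.argv)>2:
    print(np.arange(262,282)); [print(r,i[r,262:282,1], i[r,268:276,2]) for r in range(132,154)]
E
python3 lift.py q1
```

```text
25.07 [0.4814 0.0407 0.108 ] [-5.2  3.  10.5] [-0.007  0.004 -1.   ]
disc [301.13 180.38] 165.0 rise mm 7.8
```

Call:
jog_arm --plan '[{"x": 0.005,"y": 0,"z": -0.04,"wx": 0,"wy": 0,"wz": 0},{"x": 0,"y": 0,"z": -0.1,"wx": 0,"wy": 0,"wz": 0},{"x": -0.015,"y": 0,"z": -0.17,"wx": 0,"wy": 0,"wz": 0},{"x": -0.03,"y": 0,"z": -0.24,"wx": 0,"wy": 0,"wz": 0},{"x": -0.05,"y": 0,"z": -0.3,"wx": 0,"wy": 0,"wz": 0},{"x": -0.06,"y": 0,"z": -0.335,"wx": 0,"wy": 0,"wz": 0},{"x": -0.06,"y": 0,"z": -0.335,"wx": 0,"wy": 0,"wz": 0}]'

```text
t: 25.65
eef_pos: [0.4942, 0.0355, 0.1765]
tool_rot: [-0.002, 0.217, 0.976, 0.002]
contact_force: [0.4, 1.7, -0.2]
gripper_width: -0.002
```

Call:
jog_arm --plan '[{"x": 0.003,"y": 0,"z": 0.04,"wx": 0,"wy": 0,"wz": 0},{"x": 0.02,"y": 0,"z": 0.08,"wx": 0,"wy": 0,"wz": 0},{"x": 0.035,"y": 0,"z": 0.12,"wx": 0,"wy": 0,"wz": 0},{"x": 0.047,"y": 0,"z": 0.16,"wx": 0,"wy": 0,"wz": 0},{"x": 0.056,"y": 0,"z": 0.2,"wx": 0,"wy": 0,"wz": 0},{"x": 0.063,"y": 0,"z": 0.24,"wx": 0,"wy": 0,"wz": 0},{"x": 0.067,"y": 0,"z": 0.28,"wx": 0,"wy": 0,"wz": 0},{"x": 0.07,"y": 0,"z": 0.32,"wx": 0,"wy": 0,"wz": 0},{"x": 0.07,"y": 0,"z": 0.325,"wx": 0,"wy": 0,"wz": 0}]'

```text
t: 26.4
eef_pos: [0.4797, 0.0431, 0.1098]
tool_rot: [-0.004, 0.216, 0.976, 0.002]
contact_force: [-3.5, 4.7, 10.4]
gripper_width: -0.003
```

```bash
python3 lift.py q2
```

```text
26.45 [0.4797 0.0431 0.11  ] [-3.4  3.8 10.8] [-0.007  0.006 -1.   ]
disc [301.3  178.96] 164.0 rise mm 13.4
```

Call:
jog_arm --plan '[{"x": 0.003,"y": -0.004,"z": -0.04,"wx": 0,"wy": 0,"wz": 0},{"x": -0.003,"y": -0.007,"z": -0.1,"wx": 0,"wy": 0,"wz": 0},{"x": -0.02,"y": -0.007,"z": -0.17,"wx": 0,"wy": 0,"wz": 0},{"x": -0.04,"y": -0.007,"z": -0.24,"wx": 0,"wy": 0,"wz": 0},{"x": -0.06,"y": -0.007,"z": -0.3,"wx": 0,"wy": 0,"wz": 0},{"x": -0.07,"y": -0.007,"z": -0.325,"wx": 0,"wy": 0,"wz": 0},{"x": -0.07,"y": -0.007,"z": -0.325,"wx": 0,"wy": 0,"wz": 0}]'

```text
t: 27.03
eef_pos: [0.4922, 0.0355, 0.1745]
tool_rot: [-0.004, 0.216, 0.976, 0.002]
contact_force: [-0.8, -0.2, -0.3]
gripper_width: -0.001
```

Call:
jog_arm --plan '[{"x": 0.003,"y": 0,"z": 0.04,"wx": 0,"wy": 0,"wz": 0},{"x": 0.018,"y": 0,"z": 0.08,"wx": 0,"wy": 0,"wz": 0},{"x": 0.033,"y": 0,"z": 0.12,"wx": 0,"wy": 0,"wz": 0},{"x": 0.045,"y": 0,"z": 0.16,"wx": 0,"wy": 0,"wz": 0},{"x": 0.054,"y": 0,"z": 0.2,"wx": 0,"wy": 0,"wz": 0},{"x": 0.06,"y": 0,"z": 0.24,"wx": 0,"wy": 0,"wz": 0},{"x": 0.065,"y": 0,"z": 0.28,"wx": 0,"wy": 0,"wz": 0},{"x": 0.067,"y": 0,"z": 0.3,"wx": 0,"wy": 0,"wz": 0},{"x": 0.067,"y": 0,"z": 0.3,"wx": 0,"wy": 0,"wz": 0}]'

```text
t: 27.78
eef_pos: [0.4783, 0.0425, 0.1128]
tool_rot: [-0.005, 0.216, 0.976, 0.002]
contact_force: [-1.9, 2.8, 9.8]
gripper_width: -0.003
```

```bash
python3 lift.py q3 1
```

```text
27.83 [0.4783 0.0425 0.1131] [-2.4  2.   9.3] [-0.01   0.006 -1.   ]
disc [301.39 177.52] 165.0 rise mm 19.0
[262 263 264 265 266 267 268 269 270 271 272 273 274 275 276 277 278 279 280 281]
132 [ 56  52  51  52  60  88 107 109 110 109 112 112 107 107  95  66  29  32  38  38] [113 115 117 116 119 118 115 112]
133 [ 56  54  50  47  62  89 105 108 110 108 110 109 108 104  89  52  26  32  32  36] [110 115 118 115 117 116 114 109]
134 [ 52  46  42  93 132 122 104 109 112 110 109 111 107 104  80  44  22  28  32  38] [110 115 117 117 116 117 113 110]
135 [ 42  52 162 226 211 118 103 108 112 111 109 110 107 101 149 194 171  65  19  30] [108 114 118 116 115 116 113 105]
136 [122 209 239 240 211 115 104 108 109 111 109 110 106 100 176 227 239 225 167  65] [110 114 116 116 116 117 112 105]
137 [236 235 237 231 185  80 105 110 112 112 109 109 106  98 125 206 237 237 235 221] [109 114 116 118 115 115 112 101]
138 [235 232 212 170 101  80 107 112 113 111 113 113 109 104 104 148 194 194 205 232] [110 115 116 117 119 118 112 105]
139 [226 217 186 130 105  44  67 103 115 116 117 115  93  52  94 127 
[... 1030 characters left out ...]
8 138 137 137 136 137 138 144 137 129 130 132 131 129 127 127 126] [142 140 140 141 146 140 133 133]
149 [141 134 119 132 142 137 138 134 137 139 142 135 131 129 129 130 129 125 127 126] [141 138 140 142 145 139 134 134]
150 [ 82  57  58  84 124 141 140 136 136 141 143 135 130 132 128 130 128 125 128 126] [143 139 141 145 145 139 132 135]
151 [ 57  58  56  58  80 123 142 137 136 141 143 136 128 129 131 129 127 127 128 126] [145 140 139 144 145 138 132 133]
152 [ 59  63  58  55  66 116 142 134 134 140 140 132 129 130 129 128 126 127 127 124] [144 138 138 143 142 136 133 133]
153 [ 62  62  60  59  50 110 141 138 136 139 139 133 131 131 130 128 128 127 126 123] [145 141 139 141 142 135 134 134]
```

Against the geometric model, about 4.7 mm is left, but the network's sleeve_top point disagrees. I'll let the handle up and take a closer tilted wrist view of the sleeve top and line before the last stroke.

Call:
jog_arm --plan '[{"x": 0.003,"y": -0.004,"z": -0.04,"wx": 0,"wy": 0,"wz": 0},{"x": -0.003,"y": -0.004,"z": -0.1,"wx": 0,"wy": 0,"wz": 0},{"x": -0.02,"y": -0.004,"z": -0.17,"wx": 0,"wy": 0,"wz": 0},{"x": -0.04,"y": -0.004,"z": -0.24,"wx": 0,"wy": 0,"wz": 0},{"x": -0.06,"y": -0.004,"z": -0.31,"wx": 0,"wy": 0,"wz": 0},{"x": -0.07,"y": 0,"z": -0.45,"wx": 0,"wy": 0,"wz": 0},{"x": -0.1,"y": 0,"z": -0.6,"wx": 0,"wy": 0,"wz": 0},{"x": -0.2,"y": 0,"z": -0.75,"wx": 0,"wy": 0,"wz": 0},{"x": -0.3,"y": 0,"z": -0.9,"wx": 0,"wy": 0,"wz": 0},{"x": -0.4,"y": 0.05,"z": -1,"wx": 0,"wy": 0,"wz": 0},{"x": -0.4,"y": 0.1,"z": -1,"wx": 0,"wy": 0,"wz": 0}]'

```text
t: 28.75
eef_pos: [0.5651, 0.0241, 0.3146]
tool_rot: [-0.002, 0.217, 0.976, 0.002]
contact_force: [-0.2, -0.4, 0.7]
gripper_width: 0.001
```

Call:
jog_arm --plan '[{"x": 0,"y": 0.05,"z": -0.1,"wx": 0,"wy": -0.03,"wz": -0.02},{"x": 0,"y": 0.1,"z": -0.2,"wx": 0,"wy": -0.06,"wz": -0.05},{"x": 0,"y": 0.15,"z": -0.3,"wx": 0,"wy": -0.09,"wz": -0.08},{"x": 0,"y": 0.2,"z": -0.3,"wx": 0,"wy": -0.12,"wz": -0.1},{"x": 0,"y": 0.2,"z": -0.3,"wx": 0,"wy": -0.15,"wz": -0.12},{"x": 0,"y": 0.2,"z": -0.3,"wx": 0,"wy": -0.167,"wz": -0.12},{"x": 0,"y": 0.2,"z": -0.3,"wx": 0,"wy": -0.167,"wz": -0.12},{"x": 0,"y": 0.2,"z": -0.3,"wx": 0,"wy": -0.167,"wz": -0.12}]'

```text
t: 29.42
eef_pos: [0.5807, 0.0609, 0.3726]
tool_rot: [0.248, 0.024, 0.967, -0.053]
contact_force: [0.7, -0.0, -0.3]
gripper_width: -0.004
```

```bash
python3 lift.py q4
python3 - <<'E'
from h import *
k=cams.get_calibration("wrist"); im=cams.read_camera("wrist"); cv2.imwrite("pics/w9.png",im[...,::-1])
np.save("k9.npy",k,allow_pickle=True)
for z in (.346,.23,.215,.2): print(z,proj(k,[.7169,.0841,z]))
print("F",proj(k,[.68,.05,.215]))
for n in("red_line","sleeve_top","column"): print(n,[(np.round(q["location"],1).tolist(),round(q["confidence"],2)) for q in finder.place_of("wrist",n)[:3]])
E
```

```text
29.47 [0.5817 0.0604 0.3735] [0.4 1.3 0.1] [ 0.478 -0.116 -0.871]
disc [301.45 177.63] 161.0 rise mm 18.6
0.346 [303.86080841 320.74375787]
0.23 [304.03180332 209.01137582]
0.215 [304.04850681 198.09689633]
0.2 [304.06430023 187.77708115]
F [270.04093514 172.71861309]
red_line [([307.2, 206.0], 0.53)]
sleeve_top [([306.6, 201.0], 0.72), ([427.3, 83.3], 0.63)]
column [([300.4, 93.4], 0.94)]
```

Run:
```python
import cv2,numpy as np
i=cv2.imread("pics/w9.png"); np.set_printoptions(linewidth=250)
c=cv2.flip(i[150:230,250:360],-1); cv2.imwrite("pics/v12.png",cv2.resize(c,(770,560),interpolation=cv2.INTER_CUBIC))
print(np.arange(292,320,1))
for r in range(178,216): print(r,i[r,286:326:2,1],i[r,300:310:3].tolist())
```

```text
[292 293 294 295 296 297 298 299 300 301 302 303 304 305 306 307 308 309 310 311 312 313 314 315 316 317 318 319]
178 [134 136 138 138 139 140 140 140 139 140 140 141 141 141 142 141 141 143 146 140] [[140, 140, 140], [139, 139, 139], [141, 140, 140], [141, 142, 141]]
179 [143 150 149 145 146 147 148 148 148 148 148 149 151 151 151 152 151 156 171 159] [[148, 148, 147], [148, 148, 147], [149, 148, 148], [150, 150, 151]]
180 [166 176 168 158 160 161 160 160 159 160 161 162 162 162 163 163 162 174 200 188] [[160, 160, 160], [159, 159, 159], [160, 161, 160], [163, 163, 163]]
181 [192 205 186 167 168 168 168 168 166 167 167 167 169 167 168 167 166 184 221 211] [[168, 168, 167], [167, 166, 167], [167, 167, 167], [169, 168, 168]]
182 [213 223 196 168 167 168 166 165 164 166 165 168 166 167 166 163 165 189 231 222] [[165, 165, 165], [165, 165, 165], [165, 165, 165], [166, 166, 165]]
183 [222 231 201 166 163 163 162 162 161 163 164 163 164 161 161 160 160 190 235 224] [[163, 162, 162], [161, 161, 161], [164, 164, 163], [163, 163, 162]]
184 [225 233 202 162 161 162 161 159 161 160 161 161 160
[... 4160 characters left out ...]
1 110 166 212] [[104, 101, 103], [107, 103, 106], [109, 105, 109], [109, 105, 107]]
212 [236 221 166  95  89  93  96  99 102 105 105 105 106 105 105 103 101 117 185 216] [[103, 99, 103], [108, 103, 106], [109, 105, 108], [109, 105, 108]]
213 [237 224 176  98  89  93  97  99 103 105 103 103 105 106 104 103 101 118 197 219] [[102, 99, 102], [106, 103, 106], [108, 103, 107], [109, 104, 108]]
214 [237 227 181  98  90  93  95 100 102 104 105 104 104 104 105 100 100 115 202 221] [[104, 100, 103], [106, 103, 105], [110, 105, 108], [109, 104, 107]]
215 [238 228 177  97  90  93  96  99 103 104 105 103 103 106 104 102 100 113 201 221] [[102, 99, 101], [107, 103, 106], [109, 105, 108], [108, 103, 107]]
```

View pics/v12.png

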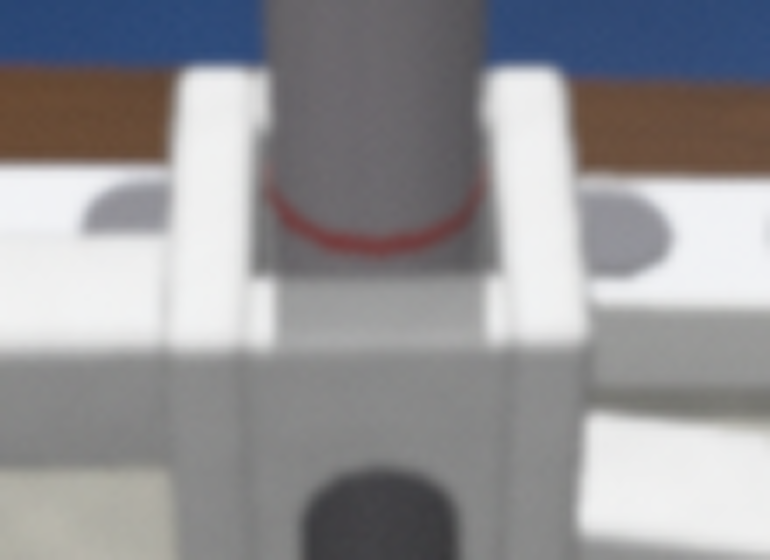

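Run:
```python
from h import *
k=np.load("k9.npy",allow_pickle=True).item()
cam=-np.array(k["extrinsics"])[:3,:3].T@np.array(k["extrinsics"])[:3,3]; print("cam",cam)
for X in ([.7169,.0841],[.7195,.0841],[.714,.0841]):
    X=np.array(X); d=cam[:2]-X; d/=np.linalg.norm(d); f=X+.016*d; yw=.055; u=np.array([np.cos(yw),np.sin(yw)])
    sol=lambda p,row:least_squares(lambda t:proj(k,[*p,t[0]])[1]-row,[.22]).x[0]
    zl=sol(f,195.6); zf=sol(X-.032*u,179.8); zb=sol(X+.032*u,220.6)
    print(X,"line",round(zl,4),"front",round(zf,4),"back",round(zb,4),"mean gap mm",round(1000*(zl-(zf+zb)/2),1))
```

```text
cam [0.44423118 0.07898143 0.45779906]
[0.7169 0.0841] line 0.2259 front 0.2195 back 0.2201 mean gap mm 6.1
[0.7195 0.0841] line 0.2236 front 0.2169 back 0.218 mean gap mm 6.1
[0.714  0.0841] line 0.2285 front 0.2223 back 0.2223 mean gap mm 6.2
```

The tilted view is clear: the sleeve has a square bore, and the red line sits above its front edge (line at row 194.5, sleeve edges at rows 180 and 220). The gap comes to 6.1 mm, so one more stroke should cover it.

Run:
```python
from h import *
a=np.radians(65); Rt=R.from_matrix(np.array([[-np.sin(a),np.cos(a),0],[np.cos(a),np.sin(a),0],[0,0,-1]]))
print(to([.494,.0350,.30],Rt))
```

```text
([0.5671, -0.1228, 0.1259], [0.0011, 0.1654, 0.1188])
```

Call:
jog_arm --plan '[{"x": 0.1,"y": -0.02,"z": 0.02,"wx": 0,"wy": 0.03,"wz": 0.02},{"x": 0.2,"y": -0.04,"z": 0.04,"wx": 0,"wy": 0.06,"wz": 0.04},{"x": 0.3,"y": -0.06,"z": 0.06,"wx": 0,"wy": 0.09,"wz": 0.06},{"x": 0.4,"y": -0.09,"z": 0.09,"wx": 0,"wy": 0.12,"wz": 0.08},{"x": 0.5,"y": -0.11,"z": 0.11,"wx": 0,"wy": 0.15,"wz": 0.1},{"x": 0.567,"y": -0.123,"z": 0.126,"wx": 0.001,"wy": 0.1654,"wz": 0.1188},{"x": 0.567,"y": -0.123,"z": 0.126,"wx": 0.001,"wy": 0.1654,"wz": 0.1188},{"x": 0.567,"y": -0.123,"z": 0.126,"wx": 0.001,"wy": 0.1654,"wz": 0.1188},{"x": 0.567,"y": -0.123,"z": 0.126,"wx": 0.001,"wy": 0.1654,"wz": 0.1188}]'

```text
t: 30.42
eef_pos: [0.4949, 0.0353, 0.3005]
tool_rot: [0.001, 0.215, 0.977, 0.0]
contact_force: [0.2, -0.5, -0.2]
gripper_width: 0.001
```

```bash
python3 lift.py q5
python3 - <<'E'
from h import *
a=np.radians(65); Rt=R.from_matrix(np.array([[-np.sin(a),np.cos(a),0],[np.cos(a),np.sin(a),0],[0,0,-1]]))
print(to([.494,.0345,.176],Rt))
E
```

```text
30.47 [0.4948 0.0356 0.3006] [0.8 0.7 0.2] [ 0.002  0.    -1.   ]
disc [301.45 177.63] 161.0 rise mm 18.6
([0.0025, -0.007, 0.6231], [0.0003, 0.0006, 0.0008])
```

Call:
jog_arm --plan '[{"x": 0.002,"y": -0.007,"z": 0.15,"wx": 0,"wy": 0,"wz": 0},{"x": 0.002,"y": -0.007,"z": 0.3,"wx": 0,"wy": 0,"wz": 0},{"x": 0.002,"y": -0.007,"z": 0.45,"wx": 0,"wy": 0,"wz": 0},{"x": 0.002,"y": -0.007,"z": 0.57,"wx": 0,"wy": 0,"wz": 0},{"x": 0.002,"y": -0.007,"z": 0.62,"wx": 0,"wy": 0,"wz": 0},{"x": 0.002,"y": -0.007,"z": 0.62,"wx": 0,"wy": 0,"wz": 0}]'

```text
t: 30.97
eef_pos: [0.4931, 0.035, 0.1753]
tool_rot: [-0.0, 0.214, 0.977, -0.001]
contact_force: [0.1, 0.5, 0.3]
gripper_width: -0.004
```

Call:
jog_arm --plan '[{"x": 0.003,"y": 0,"z": 0.04,"wx": 0,"wy": 0,"wz": 0},{"x": 0.018,"y": 0,"z": 0.08,"wx": 0,"wy": 0,"wz": 0},{"x": 0.033,"y": 0,"z": 0.12,"wx": 0,"wy": 0,"wz": 0},{"x": 0.045,"y": 0,"z": 0.16,"wx": 0,"wy": 0,"wz": 0},{"x": 0.054,"y": 0,"z": 0.2,"wx": 0,"wy": 0,"wz": 0},{"x": 0.06,"y": 0,"z": 0.24,"wx": 0,"wy": 0,"wz": 0},{"x": 0.063,"y": 0,"z": 0.265,"wx": 0,"wy": 0,"wz": 0},{"x": 0.063,"y": 0,"z": 0.265,"wx": 0,"wy": 0,"wz": 0}]'

```text
t: 31.63
eef_pos: [0.4815, 0.0418, 0.1228]
tool_rot: [-0.0, 0.214, 0.977, 0.001]
contact_force: [-4.6, 3.5, 10.3]
gripper_width: 0.004
```

```bash
python3 lift.py q6 1
```

```text
31.68 [0.4816 0.0418 0.1231] [-4.7  2.9  9.6] [-0.001  0.001 -1.   ]
disc [301.62 176.48] 168.0 rise mm 23.1
[262 263 264 265 266 267 268 269 270 271 272 273 274 275 276 277 278 279 280 281]
132 [ 54  52  49  42  72  95 103 110 110 110 109 111 108 105  94  63  30  36  32  36] [111 116 117 117 115 117 115 112]
133 [ 53  47  40 123 152 120 102 111 110 110 109 110 109 102  81  43  17  23  27  31] [109 117 116 117 115 116 115 108]
134 [ 40  81 204 243 209 117 103 108 110 110 110 110 108 100 147 219 226 148  28  22] [109 114 116 117 117 116 114 106]
135 [147 208 238 240 212 114 103 109 110 113 111 109 105  99 147 214 237 237 226 165] [107 114 117 120 117 116 112 105]
136 [235 236 235 224 177  97 103 109 110 111 111 109 107  98 152 213 234 235 232 227] [109 114 117 117 117 115 112 103]
137 [234 229 196 142 107  87 107 108 110 111 108 110 108 100  94 122 172 194 213 231] [112 114 117 118 113 117 113 106]
138 [222 199 154 129 102  78 107 111 114 111 111 110 108 101 107 121 160 208 230 233] [110 114 118 117 116 115 112 103]
139 [201 162 162 172 148  60  63  99 114 114 117 113  92  45 101 203 
[... 1030 characters left out ...]
2 141 138 137 135 138 141 143 138 131 130 130 129 127 127 126 124] [140 137 141 144 146 140 133 133]
149 [ 83  55  60  84 125 141 138 135 135 141 144 137 129 129 130 130 128 125 126 125] [141 138 139 143 147 140 132 132]
150 [ 56  58  58  58  82 124 140 137 137 140 142 135 128 129 130 130 128 128 128 124] [144 140 141 143 145 138 132 134]
151 [ 61  64  59  54  50 110 139 135 136 138 140 135 130 130 130 128 128 126 127 122] [144 138 140 142 144 138 134 134]
152 [ 59  62  58  58  49  94 131 135 136 137 139 133 131 131 128 129 127 126 127 125] [134 137 139 141 141 136 134 135]
153 [ 58  56  54  51  40  88 130 136 136 139 136 130 130 130 128 128 126 124 123 124] [134 140 140 142 140 134 132 132]
```

```bash
cat > reg.py <<'E'
from h import *
import sys
from scipy.ndimage import shift as sh
from scipy.optimize import minimize_scalar
g=lambda n:cv2.imread(f"pics/{n}.png").astype(np.float32)
def reg(a,b,box,lo,hi):   # rows b is higher than a
    x0,x1,y0,y1=box; B=b[y0:y1,x0:x1]
    f=lambda d:np.abs(sh(a,(-d[0],d[1],0),order=1)[y0:y1,x0:x1]-B).mean()
    best=min(((f((d,e)),d,e) for d in np.arange(lo,hi,.05) for e in (0,.1,.2,.3)))
    return best
if __name__=="__main__":
    for A,Bn,lo,hi in [x.split(",") for x in sys.argv[1:]]:
        a=g(A)[110:240,240:330]; b=g(Bn)[110:240,240:330]
        for nm,box,r in (("sleeve",(22,46,30,60),.2657),("disc",(46,75,58,80),.25)):
            e=reg(a,b,box,float(lo),float(hi)); print(A,Bn,nm,np.round(e,2),"mm",round(e[1]/r,1))
E
python3 reg.py p9,q5,3.5,6 q5,q6,0,2.5 q3,q5,-1,0.5
python3 -c "
from h import *
print((proj('side',[.6955,-.0602,.14])-proj('side',[.6955,-.0602,.16]))/20, (proj('side',[.69,.06,.19])-proj('side',[.69,.06,.21]))/20)"
```

```text
p9 q5 sleeve [8.07 4.7  0.3 ] mm 17.7
p9 q5 disc [13.85  4.55  0.3 ] mm 18.2
q5 q6 sleeve [5.62 1.3  0.1 ] mm 4.9
q5 q6 disc [9.46 1.2  0.1 ] mm 4.8
q3 q5 sleeve [ 3.73 -0.1   0.  ] mm -0.4
q3 q5 disc [ 4.3  -0.05  0.  ] mm -0.2
[-0.03379908  0.25499247] [-0.01538349  0.26600663]
```

Call:
jog_arm --plan '[{"x": 0.004,"y": 0,"z": 0.02,"wx": 0,"wy": 0,"wz": 0},{"x": 0.006,"y": 0,"z": 0.042,"wx": 0,"wy": 0,"wz": 0},{"x": 0.006,"y": 0,"z": 0.042,"wx": 0,"wy": 0,"wz": 0}]'

```text
t: 31.93
eef_pos: [0.4807, 0.0425, 0.1155]
tool_rot: [-0.0, 0.213, 0.977, 0.001]
contact_force: [-4.5, -1.2, 10.0]
gripper_width: -0.001
```

```bash
python3 lift.py q7 1 | head -20; python3 reg.py p9,q7,5,7.5 q5,q7,0.5,2.5 q6,q7,0,1
python3 - <<'E'
from h import *
for n in ("sleeve_top","red_line","lift_point"): print(n,[(np.round(q["location"],1).tolist(),round(q["confidence"],2)) for q in finder.place_of("side",n)[:2]])
k=cams.get_calibration("wrist"); im=cams.read_camera("wrist"); cv2.imwrite("pics/w10.png",im[...,::-1])
for n in ("sleeve_top","red_line","lift_point","saddle"): print("w",n,[(np.round(q["location"],1).tolist(),round(q["confidence"],2)) for q in finder.place_of("wrist",n)[:2]])
E
```

```text
31.98 [0.4807 0.0425 0.1157] [-4.1 -1.7 10.3] [ 0.     0.003 -1.   ]
disc [301.58 176.16] 171.0 rise mm 24.3
[262 263 264 265 266 267 268 269 270 271 272 273 274 275 276 277 278 279 280 281]
132 [ 52  53  48  42  80 103 104 110 107 111 110 111 107 104  94  60  28  31  32  36] [112 114 114 117 116 117 114 110]
133 [ 48  42  79 207 215 117 102 109 112 110 110 110 107 103 111 110  70  19  28  28] [109 115 118 117 117 117 114 108]
134 [ 33 117 210 240 210 116 102 109 109 108 110 110 104 100 146 217 227 168  65  19] [108 114 116 116 117 116 112 105]
135 [210 239 237 239 208 112 104 110 109 110 112 107 108  99 144 214 237 237 241 213] [109 115 115 116 119 114 114 105]
136 [233 237 234 209 153  96 105 112 109 112 113 109 106  99 131 192 224 232 217 218] [110 116 114 118 118 115 111 105]
137 [233 210 157 131 108  86 106 112 109 111 112 107 106 103  94 115 146 189 219 227] [112 117 114 116 116 113 112 108]
138 [219 211 154 146 109  76 107 112 113 111 114 109 107  99 105 131 203 232 231 232] [109 116 118 116 118 114 110 100]
139 [169 166 165 166 152 109  76  96 113 114 114 113  89  44 132 211 
[... 819 characters left out ...]
 137 129 131 132 129 129 130 127 125] [142 138 137 142 145 141 131 134]
147 [138 139 140 140 139 137 137 136 136 141 141 136 127 133 131 130 129 128 127 125] [140 139 139 144 145 138 131 136]
148 [124  91  93 124 140 139 137 136 137 138 142 138 130 130 129 131 128 126 125 126] [140 139 141 141 147 142 133 132]
p9 q7 sleeve [9.05 6.2  0.3 ] mm 23.3
p9 q7 disc [17.46  6.15  0.3 ] mm 24.6
q5 q7 sleeve [6.11 1.55 0.1 ] mm 5.8
q5 q7 disc [10.79  1.55  0.2 ] mm 6.2
q6 q7 sleeve [2.99 0.2  0.  ] mm 0.8
q6 q7 disc [5.46 0.15 0.  ] mm 0.6
sleeve_top [([272.4, 133.9], 0.65)]
red_line []
lift_point [([298.9, 180.2], 0.95), ([230.3, 207.8], 0.7)]
w sleeve_top []
w red_line []
w lift_point []
w saddle []
```

```bash
python3 - <<'E'
from h import *
s=cams.read_camera("side"); cv2.imwrite("pics/q8.png",s[...,::-1])
a=cv2.imread("pics/s7.png",0)[212:240,270:325].astype(np.float32); b=cv2.imread("pics/q8.png",0)[212:240,270:325].astype(np.float32)
print("jack shift px",cv2.phaseCorrelate(a,b,cv2.createHanningWindow(a.shape[::-1],cv2.CV_32F)))
o=monitor.get_obs(); print(o["t"],np.round(o["eef_pos"],4),np.round(o["contact_force"],1))
d=cv2.absdiff(cv2.imread("pics/side0.png"),cv2.imread("pics/q8.png")).max(2)
for n,(x,y,w,h) in dict(board=(215,160,36,24),meter=(125,200,65,50),flux=(140,165,25,40),beaker=(127,150,24,34),tray=(375,265,70,75),screwdriver=(295,345,90,25)).items(): print(n,int(np.median(d[y:y+h,x:x+w])),int(np.percentile(d[y:y+h,x:x+w],95)))
E
python3 reg.py q7,q8,-.5,.5; python3 lift.py q9
```

```text
jack shift px ((-0.6364220514605492, 0.5796970046103507), 0.7534163594245911)
32.4333 [0.4807 0.0425 0.1159] [-3.6 -1.  10. ]
board 53 144
meter 7 8
flux 7 9
beaker 6 8
tray 6 8
screwdriver 7 8
q7 q8 sleeve [ 1.02 -0.    0.  ] mm -0.0
q7 q8 disc [ 1.07 -0.    0.  ] mm -0.0
32.48 [0.4807 0.0425 0.1159] [-4.2 -1.1  9.8] [ 0.     0.003 -1.   ]
disc [301.63 176.14] 171.0 rise mm 24.4
```

Run:
```python
import cv2,numpy as np
def red(n):
    h=cv2.cvtColor(cv2.imread(f"pics/{n}.png"),cv2.COLOR_BGR2HSV); m=cv2.inRange(h,(0,140,60),(4,255,255))|cv2.inRange(h,(172,140,60),(180,255,255))
    out=[]
    for x0,x1,y0,y1 in((285,320,200,230),(228,320,195,245)):
        k=cv2.moments(m[y0:y1,x0:x1],True); out+= [round(k["m10"]/k["m00"],2),round(k["m01"]/k["m00"],2),k["m00"]]
    row=m[212,285:325]; return out,np.nonzero(row)[0][[0,-1]]+285
for n in("s7","p6","p9","q5","q8"): print(n,red(n))
```

```text
s7 ([10.62, 11.2, 443.0, 43.03, 22.73, 1256.0], array([285, 307]))
p6 ([10.63, 11.22, 446.0, 43.15, 22.66, 1263.0], array([285, 307]))
p9 ([10.63, 11.22, 446.0, 43.2, 22.64, 1264.0], array([285, 307]))
q5 ([10.63, 11.22, 446.0, 43.24, 22.62, 1266.0], array([285, 307]))
q8 ([10.63, 11.22, 446.0, 43.26, 22.6, 1266.0], array([285, 307]))
```

```bash
python3 -c "
from station import bot
print(bot.hand_in())"
```

```text
the job is handed in; nothing more can be done
None
```

The microscope head is at its new height. The jack alone carries it and the gripper is still pressing the pump handle down. I handed the job in at about 32.5 s of the 72 s allowed.

**What I did:**
1. I gripped the jack by its pump block and stood it upright with the saddle under the lift point.
2. I pumped with the clamp still tight until the saddle bore on the pad. The disc rose about 3 mm, the clamp's play, and then stopped rising. The settled handle force stayed between 6 and 11 N, never clearly in the stated 12–18 N range, so this rests mainly on the disc rise.
3. I swung the clamp lever over to about 1.2 rad. The disc did not drop.
4. I pumped four more strokes and held the last one.

**Last checks:**
- **Height:** a close wrist view before the last stroke showed 6.1 mm to go. The stroke then lifted the sleeve 5.8–6.2 mm, so its top edge should be within about 0.5 mm of the line's upper edge. A separate side-camera fit put the total rise needed at 23.7 mm, against 23.3–24.6 mm measured.
- **Holding:** the sleeve and disc did not move during about 0.5 s of holding. The handle force stayed at about 10 N, as expected when lifting the freed head.
- **Jack:** its red body stayed in the same place throughout pumping, to well under 0.3 px.
- **Other things:** the tray, meter, flux bottle, beaker and screwdriver look unchanged. I did not check the spool.

**What disagreed or could not be checked:**
- The network's sleeve_top point in the side view was 2–3 px off my geometry, so I did not use it. In the wrist view it was within about 1 mm.
- One image-correlation check suggested a 0.6 px jack shift. I put that down to moving shadows and the handle, since the body check above showed none.
- The hand hid the circuit board at the end, so I could not compare it directly. The arm never went near it.

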